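# Put the spice tins away in the lidded pantry box

## Robot

A 6-joint arm with a two-finger parallel gripper is mounted at the origin on the work surface. World frame = base frame: x ahead of the robot, y to its left, z up, the work surface at z = 0. Lengths are in mm, angles in rad, forces in N, time in s.
With the tool pointing down it reaches from about 300 to 775 mm from the base axis. Payload 14.6 kg.
Tool frame: the origin (TCP) lies on the centre line of the jaws, within the pads' length; the fingertips stand 22 mm ahead of it and the grasp point (between the pads) lies 3 mm ahead of it (manip.tcp_to_tips is the distance from the TCP to the fingertips, in mm); z points along the fingers, y is the direction in which the jaws open and shut (so a half turn about z gives the same grasp; the last joint's range is limited). The gripper opens to 94 mm and grips with 3 to 60 N. Pads are 16 mm wide; open, the fingers measure 119 mm over their backs; the gripper's body (75 mm by 177 mm) begins 78 mm behind the grasp point.
Start: joints at [-1.258, 0.3, 1.521, -0, 1.321, -0.067], TCP at [203.897, -510.799, 227.446] pointing down, gripper open.
Joint ranges: [-3.03, 3.03], [-0.79, 2.21], [0.23, 2.52], [-1.04, 4.18], [0, 3.07], [-2.55, 2.55]. Speed limits (rad/s): [2.22, 2.22, 2.57, 3.14, 3.14, 3.14].

## Interface

Orientations are given as [roll, pitch, yaw] about the fixed x, y, z axes, in that order (R = Rz(yaw) Ry(pitch) Rx(roll)).
In Python, from cell import manip, vision, workorder gives the robot as it stands.
- The arm moves only by the tool carry_out, never from a script. Its argument "deltas" is a list of rows, each a list of 3 entries, a list of its own where there are three numbers: the shift along the tool's x, y, z in cm, then the turn about the tool's z in degrees, then the opening, from 0 (shut) to 1 (fully open). A call has 1 to 20 rows; each row shifts and turns the commanded pose from where the row before left it, along the tool's axes as they then stand; what a row does not reach is not made up. A row lasts 1/12 s, in which the tool goes at most 41.7 mm and 7.16 degrees, less where a joint would pass 70% of its speed; a pose out of reach is approached as far as the arm can. A call with a gripper value outside its range is refused whole. The fingers move at their own pace and stop on an object; "grip_force" is the grip in N (left out, the last holds). Time passes only in rows, so rows that do not move let the fingers close. It gives the time, the measured TCP pose, the force and the opening at its end, in the units of the state.
- manip.read_state(): the state, without advancing time (a new reading comes with each control period).
- vision.camera(name): name is "scene" or "top"; returns (picture, depth): 384x512x3 uint8, red, green, blue; 384x512 float32, mm along the optical axis (not along the pixel's ray), 0 where there is no reading.
- vision.calibration(name): a dict with "mtx" (3x3 intrinsics, pixels), "eye" and "orientation" of the camera in the world. Camera axes: x right, y down, z forward; pixel columns grow to the right and rows downward; lengths in mm; the calibration is good to about 2 mm. A picture is of the moment at which its call begins. calibration takes no time and is no camera call.
- workorder.sign_off(): hands the job in, once; it reports no verdict.
The state is a dict: "clock": time; "joints": joint angles; "qd": joint speeds; "effort": joint torques, N m; "eef_pos": TCP position; "eef_rot": TCP orientation; "wrist_force": force on the tool from outside, world axes, zero at the start; "moment": the same for the moment, N m; "finger_gap": finger opening in mm.
Only numpy, scipy, OpenCV 4.12 (cv2) and the standard library are available. Lean on these libraries where they do the work, as an engineer would, in place of code of your own. Each camera call takes 0.05 s, during which the arm holds its last target.

## Task

Put the loose spice tins (there are two to four) away in the storage box: lift the glass canister off the box's lid by its handle, keeping it upright, and set it down gently (no drop, no hard push), standing wholly on the round cork mat; then lever the lid up with the blade of the flat spreader pushed into the notch under its front edge, and swing it open until it stands about upright. Stand all the tins upright on the floor of the box, shut the lid fully and lay the spreader back across the two bars of its rest, with its handle centred on them. Leave the jars, the can and the shaker standing where they are.

Things in the scene. Friction and masses are not known exactly. Their poses are not given: they have to be found in the camera images.
- box: fixed white marble-look box, outside 150 (x) x 250 (y) x 70 mm high, walls and floor 6 mm, inside 138 x 238 mm; origin at the centre of its underside, z up. Its front is its -x side, towards the robot; the front wall's middle is cut down to 54 mm over a width of 100 mm, leaving a notch 16 mm high under the shut lid
- lid: lid: wooden board 150 x 250 x 10 mm, flush with the box, no handle, hinged on the box's back (+x) top edge; opens up to a stop at 1.75 rad (1.57 = upright); its stiff hinge stays where it is left. On its top a cork stand pad, 110 mm across, 4 mm thick. Origin on the hinge line at the underside's level, z = the board's upward normal; the board reaches 150 mm along its -x
- lid_hinge (a point): middle of the hinge line, at the back of the lid's underside (70 mm above the table)
- lid_edge (a point): middle of the lid's front edge, at its underside, above the notch; moves with the lid
- canister: glass canister with steel cap, 90 mm diameter (cap 94), 120 mm high to the cap's top, about 0.55 kg, standing on the lid's cork pad at the start; origin at the centre of its underside, z up. Carried by its handle
- canister_handle (a point): centre of the canister's handle bar, 166 mm above its underside: a level wooden bar 12 x 12 mm in section, running 84 mm along the canister's y, on two steel struts 8 mm thick at y = +-38 mm; 40 mm free under the bar
- mat: fixed round cork mat, 140 mm diameter, 6 mm thick, beside the box; origin at the centre of its underside
- rest: fixed low wooden rest for the spreader: base 90 (x) x 40 x 3 mm with two cross-bars at x = +-30 mm, each 10 mm thick along x, tops 16 mm above the table; origin at the centre of its underside; the spreader lies along its x
- blade: flat spreader, 80 g: wooden handle 80 (x) x 16 (y) x 22 mm high, and a thin stiff steel blade 75 long x 24 wide x 3 mm thick in front of it (+x), at mid-height of the handle; origin at the centre of the handle's underside; lies on the two bars of its rest at the start
- blade_grip (a point): centre of the spreader's handle (11 mm above its underside)
- blade_tip (a point): end of the spreader's blade, mid-thickness, 115 mm ahead (+x) of the handle's centre
- tin1: small rectangular steel tin with a paper band, 36 (its x) x 48 (its y) x 32 mm high, 90 g; origin at the centre of its underside, z up. May be absent (None)
- tin2: small rectangular steel tin with a paper band, 36 (its x) x 48 (its y) x 32 mm high, 90 g; origin at the centre of its underside, z up. May be absent (None)
- tin3: small rectangular steel tin with a paper band, 36 (its x) x 48 (its y) x 32 mm high, 90 g; origin at the centre of its underside, z up. May be absent (None)
- tin4: small rectangular steel tin with a paper band, 36 (its x) x 48 (its y) x 32 mm high, 90 g; origin at the centre of its underside, z up. May be absent (None)
- jar_a: bystander: small amber jar, 48 mm diameter, 55 mm high; origin at the centre of its underside (so for all jars)
- jar_b: bystander: small clear jar, 52 mm diameter, 50 mm high
- jar_c: bystander: clay jar, 64 mm diameter, 90 mm high
- can_d: bystander: steel food can, 60 mm diameter, 60 mm high
- shaker_e: bystander: slim steel shaker, 40 mm diameter, 80 mm high

How it is judged:
By the outcome, as a careful person would: the job done as asked, in the order asked, and still so for the second after the job is handed in, with the robot touching nothing.
Of tin1, tin2, tin3, tin4 only 2 to 4 are there at a start; the rules pass over those that are not, and their reading is None.
At some moment in a run one of tin1, tin2, tin3, tin4 may be knocked a few centimetres aside while the robot is not near it.
It also fails if it takes over 210 s, if anything falls off the work surface, if the arm or the gripper's body presses on something with over 40 N, if the wrist force passes 120 N, or if a joint passes its speed limit or range.

## Working session

There is one attempt and no reset: what is moved stays moved. The work goes in short steps, Python scripts to look and compute and a tool call to move; the robot and the scene stay as the last step left them, time stands still between calls to the robot, and variables do not carry over. Pictures are saved under pics/ and viewed, and the job is handed in when it is done.

Besides the shell and the picture viewer there is one more tool, called after "Emit:" as name([rows], argument=value, ...), one row to a line, values as JSON. carry_out: Moves the arm, as the interface text tells. Its arguments: {"type":"object","properties":{"deltas":{"type":"array","items":{"type":"array"}},"grip_force":{"type":"number"}},"required":["deltas"]}

```bash
ls -la; mkdir -p pics; python3 - <<'E'
from cell import manip, vision, workorder
import cv2, numpy as np
print(manip.read_state())
for n in ("scene","top"):
    p,d=vision.camera(n); np.savez(f"/tmp/{n}0.npz",p=p,d=d)
    cv2.imwrite(f"pics/{n}0.png",cv2.resize(p[:,:,::-1],(800,600),interpolation=cv2.INTER_CUBIC))
    print(n,vision.calibration(n))
E
```

```text
total 12
drwxr-xr-x  3 agent agent 4096 Dec  7 07:15 .
drwxr-xr-x 23 root  root  4096 Dec  7 07:15 ..
drwxr-xr-x  2 agent agent 4096 Dec  7 07:15 pics
{'clock': 0.0, 'joints': array([-1.25761614e+00,  3.00485246e-01,  1.52157446e+00, -1.59139112e-05,
        1.32068798e+00, -6.65907176e-02]), 'qd': array([-5.02961505e-04,  5.90663531e-04,  6.85161736e-05,  2.17731529e-03,
       -6.53079609e-04,  2.19486818e-03]), 'effort': array([ 3.85137264e-04, -5.31808949e+01, -3.52735305e+01,  7.08678877e-02,
        2.44425447e-02, -1.12758078e-04]), 'eef_pos': array([ 203.81596572, -510.59142624,  226.88135287]), 'eef_rot': array([-3.14043915e+00, -6.14776809e-05,  3.79774812e-01]), 'wrist_force': array([ 0.5694042 , -0.49489363, -0.89970445]), 'moment': array([-0.00032608, -0.01543466, -0.00597053]), 'finger_gap': 93.92418336025173}
scene {'mtx': array([[348.48892106,   0.        , 255.88609752],
       [  0.        , 348.48892106, 189.58944784],
       [  0.        ,   0.        ,   1.        ]]), 'eye': array([ 959.68835276, -621.27593514,  990.68900402]), 'orientation': array([-2.38234728,  0.01124249,  0.58259011])}
top {'mtx': array([[451.26613184,   0.        , 251.1746659 ],
       [  0.        , 451.26613184, 188.69755235],
       [  0.        ,   0.        ,   1.        ]]), 'eye': array([ 310.7493702 ,   27.30566991, 1353.59185048]), 'orientation': array([-2.97991039, -0.02104438, -1.56637618])}
```

View pics/scene0.png

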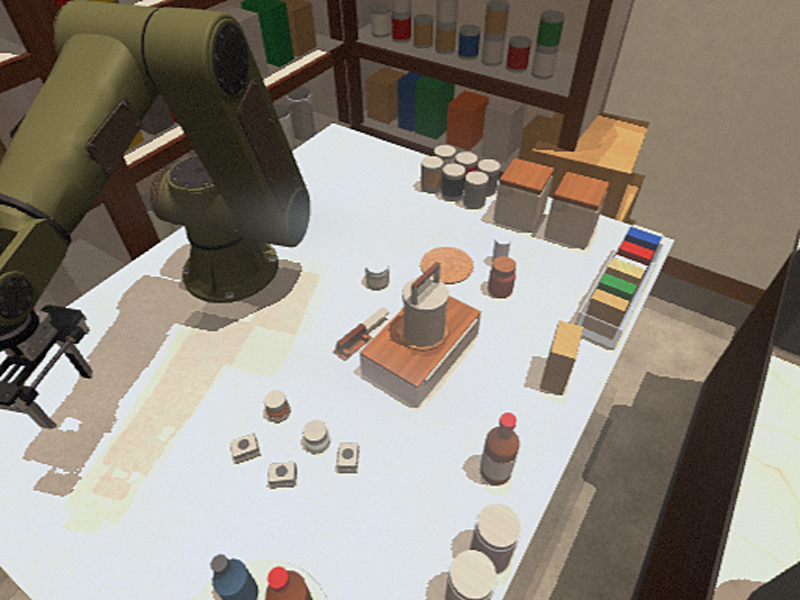

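View pics/top0.png

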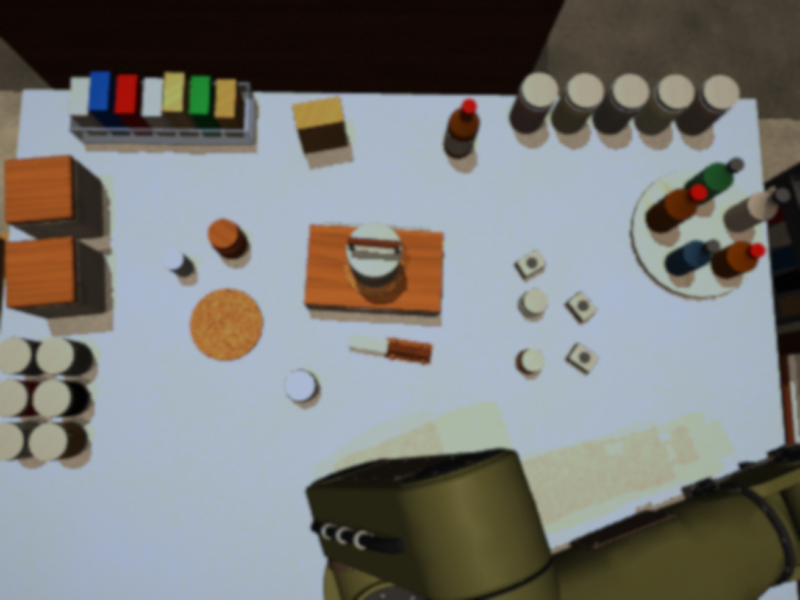

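The scene view shows the box and canister near (420,340), the mat at (447,263), the rest with the spreader at (362,335), and three tins at (243,447), (282,474) and (347,457). The top view agrees, with tins at (530,264), (581,306) and (582,357). Next I'll measure.

```bash
cat > h.py <<'E'
import numpy as np, cv2
from scipy.spatial.transform import Rotation as R
from cell import manip, vision, workorder
cal={n:vision.calibration(n) for n in ("scene","top")}
def rot(n): return R.from_euler('xyz',cal[n]["orientation"]).as_matrix()
def ray(n,u,v):
    c=cal[n]; d=np.linalg.inv(c["mtx"])@np.array([np.asarray(u,float),np.asarray(v,float),np.ones_like(np.asarray(u,float))])
    return rot(n)@d
def onplane(n,u,v,z):
    d=ray(n,u,v); e=cal[n]["eye"]; return (e[:,None]+d.reshape(3,-1)*((z-e[2])/d.reshape(3,-1)[2])).T
def cloud(n,d):
    h,w=d.shape; v,u=np.mgrid[:h,:w]
    r=ray(n,u.ravel(),v.ravel()); P=(cal[n]["eye"][:,None]+r*d.ravel()).T
    return P.reshape(h,w,3)
def proj(n,P):
    P=np.atleast_2d(P); q=(P-cal[n]["eye"])@rot(n); q=q@cal[n]["mtx"].T; return q[:,:2]/q[:,2:]
def snap(n,name=None,crop=None,s=None):
    p,d=vision.camera(n)
    if name:
        im=p[:,:,::-1]
        if crop: im=im[crop[1]:crop[3],crop[0]:crop[2]]
        s=s or min(800/im.shape[1],600/im.shape[0])
        cv2.imwrite(f"pics/{name}.png",cv2.resize(im,None,fx=s,fy=s,interpolation=cv2.INTER_CUBIC))
    return p,d
E
python3 - <<'E'
from h import *
for n in("top","scene"):
    f=np.load(f"/tmp/{n}0.npz"); p,d=f["p"],f["d"]; P=cloud(n,d)
    z=P[...,2]; ok=(d>0)
    m=ok&(P[...,0]>300)&(P[...,0]<650)&(abs(P[...,1])<450)
    print(n,"table z",np.median(z[m&(abs(z)<15)]),np.std(z[m&(abs(z)<15)]))
    k=(m&(z>10)).astype(np.uint8)
    c,l,st,ce=cv2.connectedComponentsWithStats(k)
    for i in range(1,c):
        if st[i,4]<25: continue
        q=P[l==i]; zt=np.percentile(q[:,2],90)
        t=q[q[:,2]>zt-8]
        r=cv2.minAreaRect(t[:,:2].astype(np.float32))
        print(st[i,4],ce[i].round(0),"ztop",zt.round(),"rect",np.round(r[0]),np.round(r[1]),round(r[2]))
E
```

```text
top table z 0.4739163154133621 3.228249076281369
463 [146. 153.] ztop 93.0 rect [626. 314.] [55. 47.] 90
4784 [240. 172.] ztop 205.0 rect [576.  35.] [92. 92.] 63
251 [113. 168.] ztop 83.0 rect [584. 405.] [39. 37.] 5
217 [339. 168.] ztop 35.0 rect [ 592. -267.] [36. 49.] 31
263 [341. 193.] ztop 53.0 rect [ 515. -268.] [44. 45.] 34
227 [372. 196.] ztop 36.0 rect [ 510. -362.] [48. 36.] 38
417 [248. 222.] ztop 40.0 rect [428.   8.] [153.  21.] 80
235 [373. 229.] ztop 35.0 rect [ 411. -360.] [48. 36.] 53
246 [339. 231.] ztop 58.0 rect [ 404. -259.] [41. 41.] 41
367 [193. 246.] ztop 63.0 rect [356. 170.] [51. 54.] 0
scene table z 1.0327660981844247 2.60214283238225
421 [319. 169.] ztop 92.0 rect [617. 342.] [ 49. 123.] 21
252 [241. 174.] ztop 63.0 rect [355. 169.] [53. 52.] 9
3628 [268. 216.] ztop 205.0 rect [577.  32.] [91. 91.] 32
277 [230. 211.] ztop 39.0 rect [429.   4.] [155.  24.] 80
251 [176. 259.] ztop 58.0 rect [ 405. -260.] [40. 43.] 46
288 [202. 279.] ztop 52.0 rect [ 516. -270.] [45. 43.] 30
237 [156. 286.] ztop 35.0 rect [ 411. -362.] [47. 38.] 55
228 [222. 292.] ztop 35.0 rect [ 592. -267.] [36. 49.] 30
255 [180. 303.] ztop 35.0 rect [ 511. -364.] [49. 37.] 34
```

```bash
python3 - <<'E'
from h import *
for n in("top","scene"):
    f=np.load(f"/tmp/{n}0.npz"); p,d=f["p"],f["d"]; P=cloud(n,d)
    z=P[...,2]; ok=(d>0)
    box=(P[...,0]>440)&(P[...,0]<690)&(P[...,1]>-140)&(P[...,1]<200)
    t=P[ok&box&(abs(z-80)<7)]
    r=cv2.minAreaRect(t[:,:2].astype(np.float32)); print(n,"lid",r, np.median(t[:,2]))
    print(" corners",cv2.boxPoints(r).round(1).tolist())
    hsv=cv2.cvtColor(p,cv2.COLOR_RGB2HSV)
    t=P[ok&box&(z>190)&(z<245)]
    hd=P[ok&box&(z>240)]; print(" handle n",len(hd), hd.mean(0).round(1), cv2.minAreaRect(hd[:,:2].astype(np.float32)))
    cap=P[ok&box&(abs(z-204)<6)]; print(" cap",cv2.minEnclosingCircle(cap[:,:2].astype(np.float32)), np.median(cap[:,2]))
    m=(hsv[...,0]<25)&(hsv[...,1]>70)&(P[...,0]>380)&(P[...,0]<600)&(P[...,1]>180)&(P[...,1]<360)&(abs(z-6)<8)&ok
    t=P[m]; print(" mat",cv2.fitEllipse(t[:,:2].astype(np.float32)[cv2.convexHull(t[:,:2].astype(np.float32),returnPoints=False)[:,0]]),cv2.minEnclosingCircle(t[:,:2].astype(np.float32)))
    s=(P[...,0]>385)&(P[...,0]<470)&(P[...,1]>-100)&(P[...,1]<110)&ok
    for a,b in((8,20),(20,32),(32,48)):
        t=P[s&(z>a)&(z<b)]; print(" spr",a,len(t),t.mean(0).round(1),np.round(cv2.minAreaRect(t[:,:2].astype(np.float32))[0]),np.round(cv2.minAreaRect(t[:,:2].astype(np.float32))[1:][0]),cv2.minAreaRect(t[:,:2].astype(np.float32))[2])
    # crops
    u,v=proj(n,[[500,40,60]])[0].astype(int)
    c=p[v-75:v+75,max(u-100,0):u+100,::-1]; cv2.imwrite(f"pics/{n}_c1.png",cv2.resize(c,None,fx=4,fy=4,interpolation=cv2.INTER_CUBIC)); print("crop origin",u-100,v-75)
E
```

```text
top lid ((574.0234375, 35.153541564941406), (250.44232177734375, 156.7571563720703), 87.07307434082031) 80.2373775576184
 corners [[489.3999938964844, -85.9000015258789], [645.9000244140625, -93.9000015258789], [658.7000122070312, 156.1999969482422], [502.1000061035156, 164.1999969482422]]
 handle n 175 [575.4  35.9 254.8] ((576.412841796875, 35.479915618896484), (80.92938995361328, 13.778301239013672), 86.6733169555664)
 cap ((576.35498046875, 35.56437683105469), 47.06991195678711) 203.86467122846398
 mat ((495.9996643066406, 308.7052917480469), (116.67595672607422, 203.33013916015625), 83.06909942626953) ((501.96478271484375, 316.4988708496094), 98.08081817626953)
 spr 8 56 [423.4 -29.4  13.9] [427.   1.] [ 54. 165.] 0.4054650068283081
 spr 20 204 [434.5  41.6  28.2] [432.  12.] [146.  29.] 82.28955841064453
 spr 32 168 [423.9 -19.   37.6] [428.   8.] [153.  21.] 79.63731384277344
crop origin 137 121
scene lid ((574.4281616210938, 33.4923095703125), (251.77352905273438, 156.71914672851562), 86.43814086914062) 80.80756048961257
 corners [[488.3999938964844, -87.30000305175781], [644.7999877929688, -97.0], [660.5, 154.3000030517578], [504.0, 164.0]]
 handle n 116 [577.8  30.9 254.2] ((576.4360961914062, 32.81912612915039), (85.932861328125, 12.851014137268066), 86.0511474609375)
 cap ((576.5304565429688, 33.008785247802734), 47.05537414550781) 204.6019871909578
 mat ((474.05914306640625, 312.1512451171875), (118.10751342773438, 143.7413330078125), 89.03668975830078) ((474.0138244628906, 318.534423828125), 70.27629852294922)
 spr 8 44 [432.6 -38.4  15.4] [434. -37.] [78. 37.] 62.885189056396484
 spr 20 137 [433.8  26.1  28.4] [427.   6.] [155.  26.] 80.33688354492188
 spr 32 99 [423.7 -31.3  37.7] [430.   4.] [155.  19.] 78.36551666259766
crop origin 153 130
```

View pics/top_c1.png

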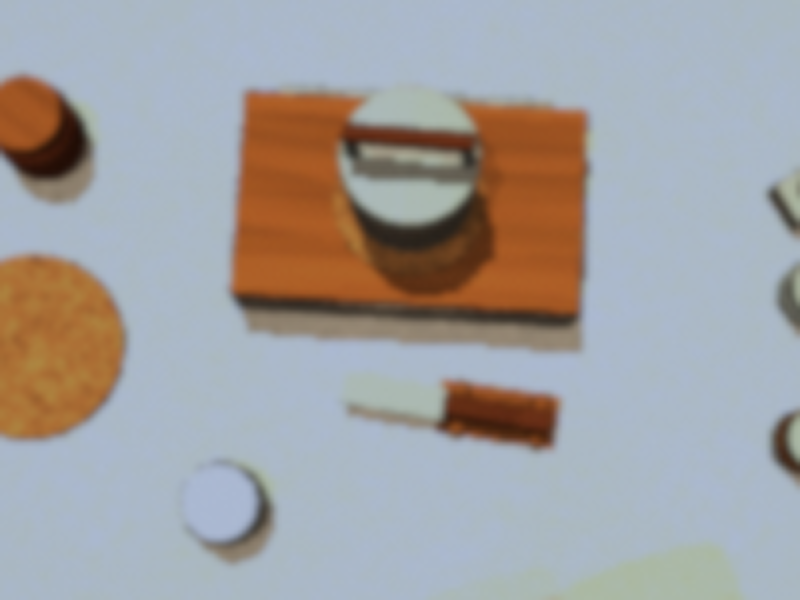

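View pics/scene_c1.png

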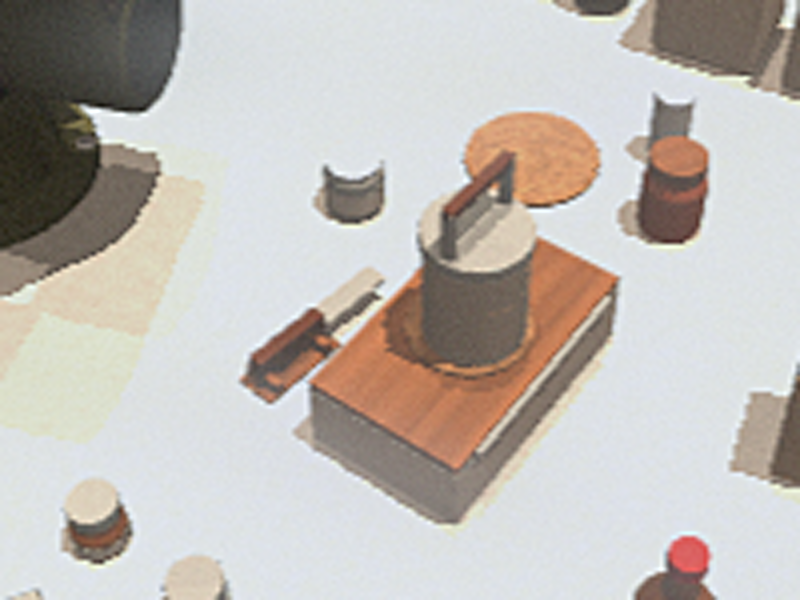

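```bash
python3 - <<'E'
from h import *
for n in("top","scene"):
    f=np.load(f"/tmp/{n}0.npz"); p,d=f["p"],f["d"]; P=cloud(n,d)
    hsv=cv2.cvtColor(p,cv2.COLOR_RGB2HSV); warm=((hsv[...,0]<25)&(hsv[...,1]>90))
    v,u=np.mgrid[:384,:512]
    def reg(z,x0,x1,y0,y1):
        q=onplane(n,u.ravel(),v.ravel(),z).reshape(384,512,3)
        return q,(q[...,0]>x0)&(q[...,0]<x1)&(q[...,1]>y0)&(q[...,1]<y1)
    q,m=reg(6,380,570,220,410); m&=warm
    c=max(cv2.findContours(m.astype(np.uint8),0,1)[0],key=len)[:,0]; w=onplane(n,c[:,0],c[:,1],6)[:,:2].astype(np.float32)
    print(n,"mat",cv2.fitEllipse(w))
    q,m=reg(38,385,460,-120,60)
    mm=m&(hsv[...,0]<20)&(hsv[...,1]>130)
    z=P[...,2]
    h=m&(z>32)&(z<46)&(P[...,1]<20); w=q[h][:,:2]
    t=P[h][:,:2]
    # handle: only warm
    hw=h&(hsv[...,1]>90); a=q[hw][:,:2].astype(np.float32); print(" handle",hw.sum(),a.mean(0),cv2.minAreaRect(a))
    q,m=reg(28.5,385,470,-20,130)
    bl=m&(z>20)&(z<40)&(hsv[...,1]<90); a=q[bl][:,:2].astype(np.float32); print(" blade",bl.sum(),a.mean(0),cv2.minAreaRect(a))
    l=warm&(abs(z-80)<8)&(P[...,0]>440)&(P[...,0]<690)&(P[...,1]>-140)&(P[...,1]<200)
    q,_=reg(80,0,1,0,1); a=q[l][:,:2].astype(np.float32); print(" lid",cv2.minAreaRect(a), cv2.boxPoints(cv2.minAreaRect(a)).round(1).tolist())
E
```

```text
top mat ((472.4566955566406, 319.1131896972656), (132.924072265625, 133.5752410888672), 177.62884521484375)
 handle 145 [422.2447   -29.723484] ((422.2275085449219, -29.901466369628906), (76.3490982055664, 16.087841033935547), 80.3416748046875)
 blade 216 [435.2648   45.95578] ((435.40545654296875, 45.86019515991211), (76.74495697021484, 24.230426788330078), 80.34314727783203)
 lid ((569.6695556640625, 35.792213439941406), (248.4947967529297, 150.68902587890625), 87.52141571044922) [[489.0, -85.0999984741211], [639.5999755859375, -91.5999984741211], [650.2999877929688, 156.6999969482422], [499.79998779296875, 163.1999969482422]]
scene mat ((474.47021484375, 315.32708740234375), (128.9931640625, 147.19476318359375), 162.55397033691406)
 handle 56 [423.99017  -31.087296] ((424.0877380371094, -30.500579833984375), (74.58087921142578, 11.533873558044434), 79.99148559570312)
 blade 124 [434.286     38.778244] ((432.98553466796875, 32.493492126464844), (102.15489959716797, 26.908586502075195), 79.2317886352539)
 lid ((572.8992919921875, 34.176979064941406), (246.95834350585938, 148.33541870117188), 87.08769226074219) [[492.6000061035156, -85.4000015258789], [640.7000122070312, -92.9000015258789], [653.2000122070312, 153.6999969482422], [505.1000061035156, 161.3000030517578]]
```

```bash
cat >> h.py <<'E'
def go(x,y,z,yawdeg,frm=None):
    s=manip.read_state(); p=s["eef_pos"]; yaw=s["eef_rot"][2]
    dy=(yawdeg-np.degrees(yaw)+180)%360-180
    a=np.radians(yawdeg); d=np.array([x,y,z])-p
    print("t",round(s["clock"],2),"pos",p.round(1),"rot",np.degrees(s["eef_rot"]).round(2),"F",s["wrist_force"].round(1),"gap",round(s["finger_gap"],1),"j6",s["joints"][5].round(2))
    print("turn first",round(-dy,2),"deg; then cm x,y,z:",np.round([(d[0]*np.cos(a)+d[1]*np.sin(a))/10,(d[0]*np.sin(a)-d[1]*np.cos(a))/10,-d[2]/10],2))
E
python3 -c "
from h import *
go(576,34.5,310,86.7)"
```

```text
t 0.1 pos [ 203.8 -510.6  226.9] rot [-179.94   -0.     21.76] F [-1.2 -0.4  0.3] gap 93.7 j6 -0.07
turn first -64.94 deg; then cm x,y,z: [56.56 34.02 -8.31]
```

Emit:
carry_out([
  [[0,0,-0.8],-6.5,1],
  [[0,0,-0.8],-6.5,1],
  [[0,0,-0.8],-6.5,1],
  [[0,0,-0.8],-6.5,1],
  [[0,0,-0.8],-6.5,1],
  [[0,0,-0.8],-6.5,1],
  [[0,0,-0.8],-6.5,1],
  [[0,0,-0.8],-6.5,1],
  [[0,0,-0.8],-6.5,1],
  [[0,0,-0.8],-6.5,1],
  [[0,0,0],0,1],
])

```text
clock: 1.02
eef_pos: [204.0, -511.0, 308.6]
eef_rot: [3.141, 0.001, 1.52]
wrist_force: [-0.2, 0.2, 0.3]
finger_gap: 94.3
```

Emit:
carry_out([
  [[2.8,1.7,0],0,1],
  [[2.8,1.7,0],0,1],
  [[2.8,1.7,0],0,1],
  [[2.8,1.7,0],0,1],
  [[2.8,1.7,0],0,1],
  [[2.8,1.7,0],0,1],
  [[2.8,1.7,0],0,1],
  [[2.8,1.7,0],0,1],
  [[2.8,1.7,0],0,1],
  [[2.8,1.7,0],0,1],
  [[2.8,1.7,0],0,1],
  [[2.8,1.7,0],0,1],
  [[2.8,1.7,0],0,1],
  [[2.8,1.7,0],0,1],
  [[2.8,1.7,0],0,1],
  [[2.8,1.7,0],0,1],
  [[2.8,1.7,0],0,1],
  [[2.8,1.7,0],0,1],
  [[2.8,1.7,0],0,1],
  [[2.8,1.7,0],0,1],
])

```text
clock: 2.68
eef_pos: [575.6, 30.7, 306.7]
eef_rot: [-3.141, 0.0, 1.51]
wrist_force: [0.7, -0.8, 0.8]
finger_gap: 94.4
```

```bash
python3 -c "
from h import *
go(576,34.5,253,86.7)"
```

```text
t 2.68 pos [575.6  30.7 306.7] rot [-179.95    0.     86.51] F [ 0.7 -0.8  0.8] gap 94.4 j6 0.05
turn first -0.19 deg; then cm x,y,z: [0.38 0.02 5.37]
```

Emit:
carry_out([
  [[0.2,0,1],0,1],
  [[0,0,1],0,1],
  [[0,0,1],0,1],
  [[0,0,1],0,1],
  [[0,0,1],0,1],
  [[0,0,0.4],0,0.6],
  [[0,0,0],0,0.4],
  [[0,0,0],0,0.3],
], grip_force=30)

```text
clock: 3.35
eef_pos: [575.1, 30.7, 253.7]
eef_rot: [3.141, 0.0, 1.513]
wrist_force: [-0.1, 0.1, 0.7]
finger_gap: 77.6
```

```bash
python3 -c "
from h import *
go(576,34.5,253,86.7)
p,d=snap('scene','s1',(200,100,400,250)); p,d=snap('top','t1',(150,100,350,250))"
```

```text
t 3.35 pos [575.1  30.7 253.7] rot [179.98   0.    86.72] F [-0.1  0.1  0.7] gap 77.6 j6 0.05
turn first 0.02 deg; then cm x,y,z: [0.38 0.07 0.07]
```

View pics/s1.png

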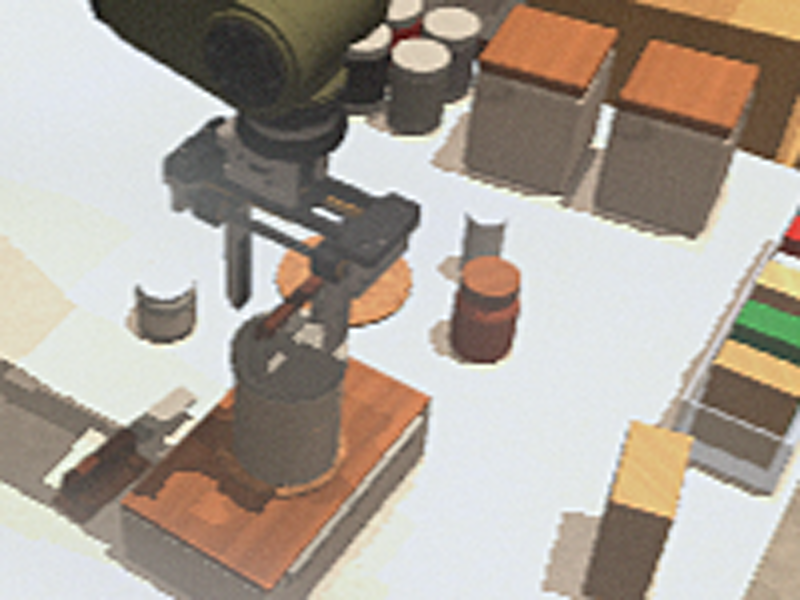

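The fingers straddle the handle bar (scene crop around (300,305)), so I'll close them.

Emit:
carry_out([
  [[0.2,0.05,0],0,0.25],
  [[0.2,0,0],0,0.2],
  [[0,0,0],0,0.15],
  [[0,0,0],0,0.1],
  [[0,0,0],0,0],
  [[0,0,0],0,0],
  [[0,0,0],0,0],
  [[0,0,0],0,0],
  [[0,0,0],0,0],
  [[0,0,0],0,0],
  [[0,0,0],0,0],
  [[0,0,0],0,0],
  [[0,0,0],0,0],
  [[0,0,0],0,0],
], grip_force=35)

```text
clock: 4.62
eef_pos: [575.9, 35.1, 253.5]
eef_rot: [3.142, -0.0, 1.514]
wrist_force: [1.8, 0.7, -1.2]
finger_gap: 11.7
```

Gripped (11.7 mm). I'll lift slowly and check.

Emit:
carry_out([
  [[0,0,-0.2],0,0],
  [[0,0,-0.3],0,0],
  [[0,0,-0.4],0,0],
  [[0,0,-0.5],0,0],
  [[0,0,-0.5],0,0],
  [[0,0,-0.5],0,0],
  [[0,0,-0.4],0,0],
  [[0,0,-0.2],0,0],
])

```text
clock: 5.28
eef_pos: [576.0, 35.1, 284.3]
eef_rot: [3.141, -0.0, 1.514]
wrist_force: [0.6, 0.4, -4.6]
finger_gap: 11.9
```

```bash
python3 -c "
from h import *
go(473,318,285,86.7)
p,d=snap('scene','s2',(200,100,400,250))"
```

```text
t 5.28 pos [576.   35.1 284.3] rot [179.95  -0.    86.76] F [ 0.6  0.4 -4.6] gap 11.9 j6 0.05
turn first 0.06 deg; then cm x,y,z: [ 27.65 -11.91  -0.07]
```

View pics/s2.png

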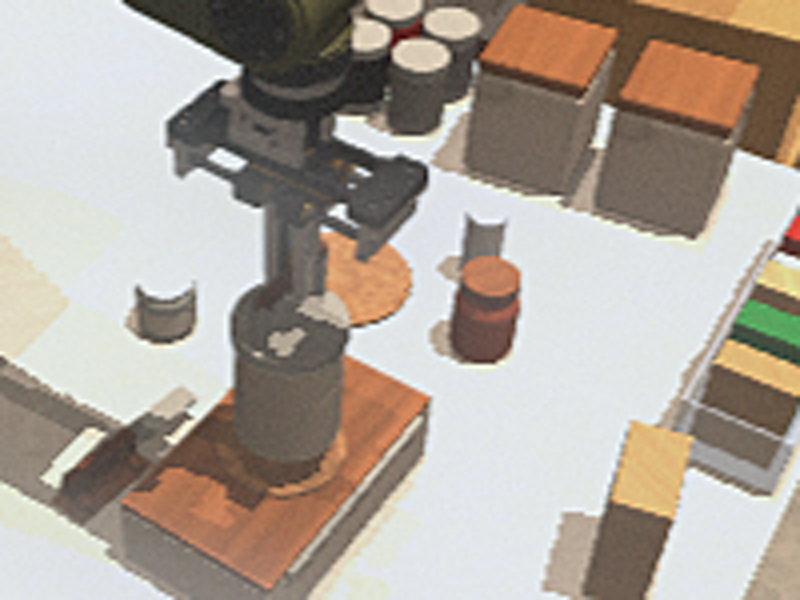

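Emit:
carry_out([
  [[0.5,-0.2,0],0,0],
  [[1.1,-0.5,0],0,0],
  [[1.53,-0.66,0],0,0],
  [[1.53,-0.66,0],0,0],
  [[1.53,-0.66,0],0,0],
  [[1.53,-0.66,0],0,0],
  [[1.53,-0.66,0],0,0],
  [[1.53,-0.66,0],0,0],
  [[1.53,-0.66,0],0,0],
  [[1.53,-0.66,0],0,0],
  [[1.53,-0.66,0],0,0],
  [[1.53,-0.66,0],0,0],
  [[1.53,-0.66,0],0,0],
  [[1.53,-0.66,0],0,0],
  [[1.53,-0.66,0],0,0],
  [[1.53,-0.66,0],0,0],
  [[1.53,-0.66,0],0,0],
  [[1.53,-0.66,0],0,0],
  [[1.0,-0.4,0],0,0],
  [[0.5,-0.2,0],0,0],
])

```text
clock: 7.0
eef_pos: [471.9, 318.7, 283.2]
eef_rot: [-3.141, -0.0, 1.516]
wrist_force: [-0.2, -0.8, -4.8]
finger_gap: 11.8
```

Emit:
carry_out([
  [[0,0,1],0,0],
  [[0,0,1.5],0,0],
  [[0,0,1.5],0,0],
  [[0,0,1.5],0,0],
  [[0,0,1.5],0,0],
  [[0,0,1],0,0],
  [[0,0,0.7],0,0],
  [[0,0,0.4],0,0],
  [[0,0,0.1],0,0],
  [[0,0,0],0,0],
])

```text
clock: 7.83
eef_pos: [473.2, 317.1, 191.7]
eef_rot: [3.141, -0.0, 1.514]
wrist_force: [0.4, -0.7, -4.6]
finger_gap: 11.6
```

```bash
python3 -c "
from h import *
go(473,318,175.5,86.7)
p,d=snap('scene','s3',(200,80,400,230))"
```

```text
t 7.83 pos [473.2 317.1 191.7] rot [ 1.7997e+02 -1.0000e-02  8.6750e+01] F [ 0.4 -0.7 -4.6] gap 11.6 j6 0.58
turn first 0.05 deg; then cm x,y,z: [ 0.09 -0.03  1.62]
```

View pics/s3.png

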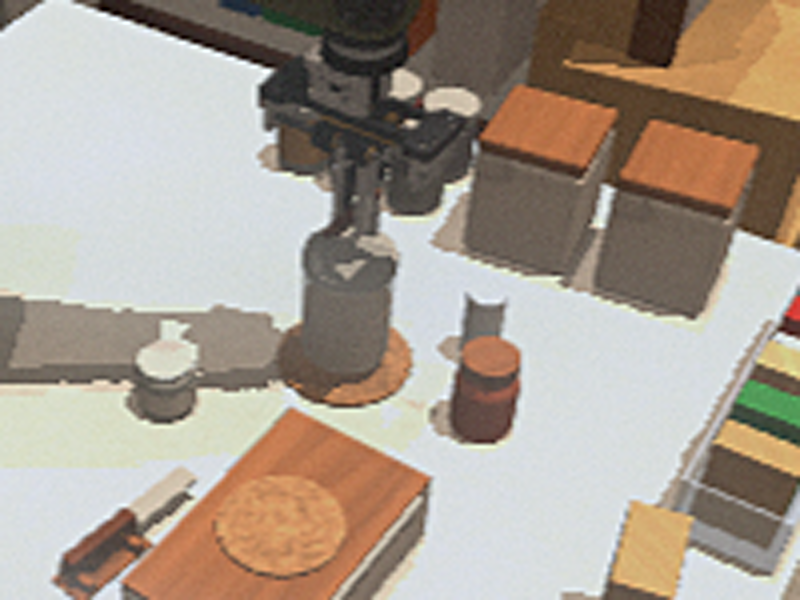

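Emit:
carry_out([
  [[0.05,0,0.4],0,0],
  [[0,0,0.4],0,0],
  [[0,0,0.3],0,0],
  [[0,0,0.15],0,0],
  [[0,0,0.1],0,0],
  [[0,0,0.1],0,0],
  [[0,0,0],0,0],
  [[0,0,0],0,0],
])

```text
clock: 8.55
eef_pos: [473.1, 317.7, 177.0]
eef_rot: [3.141, -0.0, 1.514]
wrist_force: [1.0, 0.2, -5.5]
finger_gap: 11.4
```

Emit:
carry_out([
  [[0,0,0.07],0,0],
  [[0,0,0.07],0,0],
  [[0,0,0],0,0],
  [[0,0,0],0,0],
])

```text
clock: 8.88
eef_pos: [473.0, 317.6, 175.6]
eef_rot: [3.142, -0.0, 1.514]
wrist_force: [-0.2, -0.1, -4.7]
finger_gap: 11.7
```

Emit:
carry_out([
  [[0,0,0.05],0,0],
  [[0,0,0.05],0,0],
  [[0,0,0],0,0],
  [[0,0,0],0,0],
])

```text
clock: 9.22
eef_pos: [473.4, 317.7, 175.4]
eef_rot: [3.14, -0.001, 1.514]
wrist_force: [0.1, -2.5, 5.4]
finger_gap: 11.7
```

Emit:
carry_out([
  [[0,0,-0.03],0,0],
  [[0,0,-0.01],0,0],
  [[0,0,0],0,0.2],
  [[0,0,0],0,0.3],
  [[0,0,0],0,0.4],
  [[0,0,0],0,0.4],
  [[0,0,0],0,0.5],
  [[0,0,0],0,0.5],
  [[0,0,0],0,0.5],
  [[0,0,0],0,0.5],
  [[0,0,0],0,0.5],
], grip_force=15)

```text
clock: 10.13
eef_pos: [473.0, 317.6, 175.0]
eef_rot: [-3.142, -0.0, 1.514]
wrist_force: [0.1, 0.2, 0.1]
finger_gap: 46.7
```

Emit:
carry_out([
  [[0,0,-0.5],0,0.5],
  [[0,0,-1],0,0.5],
  [[0,0,-1.5],0,0.5],
  [[0,0,-2],0,0.5],
  [[0,0,-2],0,0.5],
  [[0,0,0],0,0.5],
])

```text
clock: 10.63
eef_pos: [474.0, 318.2, 250.0]
eef_rot: [3.136, -0.004, 1.514]
wrist_force: [0.2, -0.2, -0.0]
finger_gap: 46.9
```

```bash
python3 - <<'E'
from h import *
p,d=snap('scene','s4',(200,80,400,230)); p,d=snap('top'); P=cloud('top',d)
z=P[...,2];m=(d>0)&(abs(z-126)<6)&(P[...,0]>400)&(P[...,0]<560)&(P[...,1]>250)&(P[...,1]<390)
print(cv2.minEnclosingCircle(P[m][:,:2].astype(np.float32)))
l=(d>0)&(abs(z-80)<8)&(P[...,0]>440)&(P[...,0]<690)&(P[...,1]>-140)&(P[...,1]<200); a=P[l][:,:2].astype(np.float32)
print(cv2.minAreaRect(a)); 
# front edge fit: per-y-bin min x
q=P[l]
go(422.5,-30,130,-9.7)
E
```

```text
((477.36932373046875, 307.0575256347656), 45.46665954589844)
((574.1959228515625, 35.056396484375), (250.51939392089844, 156.64059448242188), 87.11392211914062)
t 10.73 pos [473.2 317.7 245.9] rot [ 1.7992e+02 -5.0000e-02  8.6760e+01] F [-0.7  1.   0.2] gap 47.0 j6 0.58
turn first 96.46 deg; then cm x,y,z: [ 0.86 35.13 11.59]
```

View pics/s4.png

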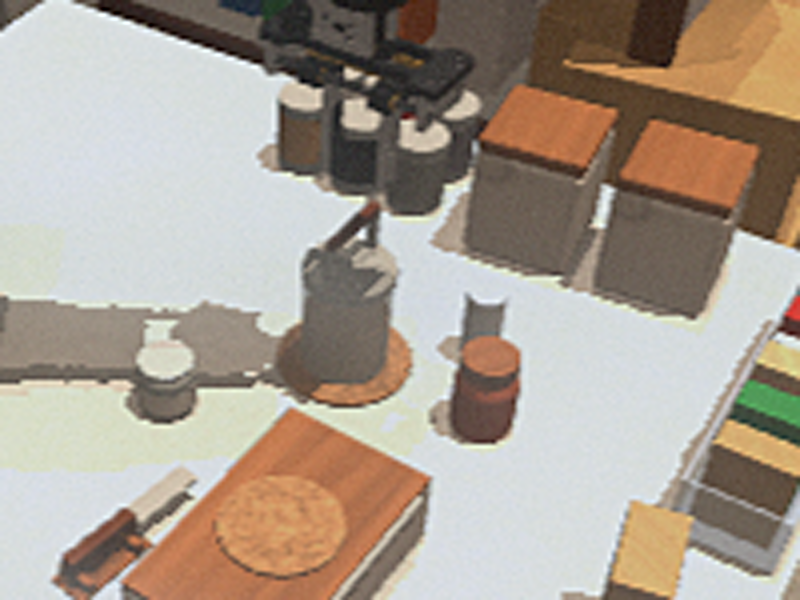

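```bash
python3 -c "
from h import *
go(424.5,-18.2,140,80.3)"
```

```text
t 10.73 pos [473.2 317.7 245.9] rot [ 1.7992e+02 -5.0000e-02  8.6760e+01] F [-0.7  1.   0.2] gap 47.0 j6 0.58
turn first 6.46 deg; then cm x,y,z: [-33.93   0.86  10.59]
```

Emit:
carry_out([
  [[0,0,0],6.46,0.5],
  [[-1.7,0.04,0],0,0.5],
  [[-2.0,0.05,0],0,0.5],
  [[-2.0,0.05,0],0,0.5],
  [[-2.0,0.05,0],0,0.5],
  [[-2.0,0.05,0.6],0,0.5],
  [[-2.0,0.05,0.8],0,0.5],
  [[-2.0,0.05,0.8],0,0.5],
  [[-2.0,0.05,0.8],0,0.5],
  [[-2.0,0.05,0.8],0,0.5],
  [[-2.0,0.05,0.8],0,0.5],
  [[-2.0,0.05,0.8],0,0.5],
  [[-2.0,0.05,0.8],0,0.5],
  [[-2.0,0.05,0.8],0,0.5],
  [[-2.0,0.05,0.8],0,0.5],
  [[-2.0,0.05,0.8],0,0.5],
  [[-2.0,0.05,0.8],0,0.5],
  [[-2.0,0.05,0.8],0,0.5],
  [[-0.2,0.02,0.2],0,0.5],
  [[0,0,0],0,0.5],
])

```text
clock: 12.4
eef_pos: [423.8, -18.4, 140.1]
eef_rot: [-3.14, 0.0, 1.4]
wrist_force: [0.2, 0.5, -0.4]
finger_gap: 47.0
```

```bash
python3 -c "
from h import *
go(424.5,-18.2,31,80.3)"
```

```text
t 12.4 pos [423.8 -18.4 140.1] rot [-179.89    0.     80.19] F [ 0.2  0.5 -0.4] gap 47.0 j6 0.04
turn first -0.11 deg; then cm x,y,z: [ 0.03  0.07 10.91]
```

Emit:
carry_out([
  [[0,0.07,1.5],0,0.5],
  [[0,0,2],0,0.5],
  [[0,0,2],0,0.5],
  [[0,0,2],0,0.5],
  [[0,0,1.5],0,0.5],
  [[0,0,1],0,0.5],
  [[0,0,0.6],0,0.5],
  [[0,0,0.3],0,0.5],
  [[0,0,0],0,0.4],
  [[0,0,0],0,0.3],
  [[0,0,0],0,0],
  [[0,0,0],0,0],
  [[0,0,0],0,0],
  [[0,0,0],0,0],
  [[0,0,0],0,0],
  [[0,0,0],0,0],
], grip_force=60)

```text
clock: 13.73
eef_pos: [425.3, -18.2, 32.3]
eef_rot: [3.141, 0.0, 1.401]
wrist_force: [-1.9, 0.4, 6.2]
finger_gap: 15.6
```

```bash
python3 -c "
from h import *
go(424.5,-18.2,31,80.3)
snap('scene','s5',(190,120,350,240))"
```

```text
t 13.73 pos [425.3 -18.2  32.3] rot [179.96   0.    80.3 ] F [-1.9  0.4  6.2] gap 15.6 j6 0.04
turn first -0.0 deg; then cm x,y,z: [-0.02 -0.08  0.13]
```

View pics/s5.png

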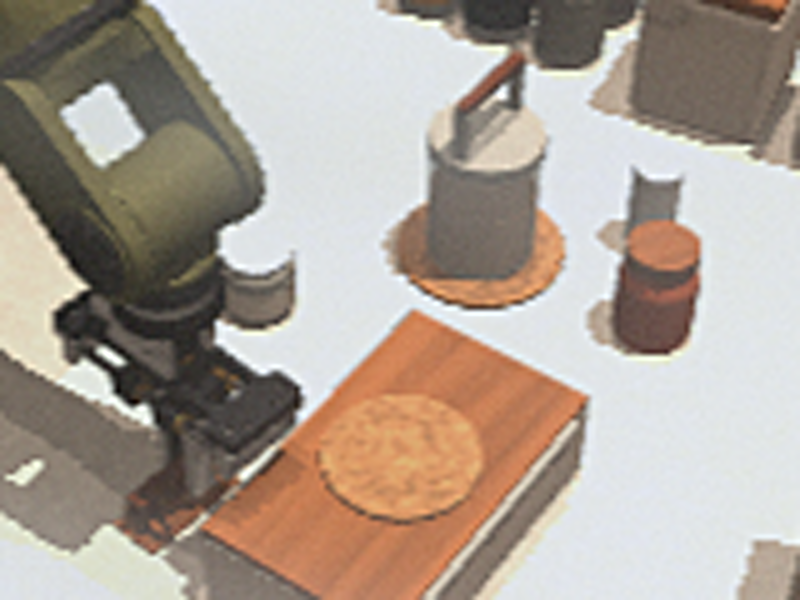

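Emit:
carry_out([
  [[0,0,-0.5],0,0],
  [[0,0,-1],0,0],
  [[0,0,-2],0,0],
  [[0,0,-2.5],0,0],
  [[0,0,-2.5],0,0],
  [[0,0,-2],0,0],
  [[0,0,0],5,0],
  [[0,0,0],7,0],
  [[0,0,0],7,0],
  [[0,0,0],7,0],
  [[0,0,0],7,0],
  [[0,0,0],7,0],
  [[0,0,0],7,0],
  [[0,0,0],7,0],
  [[0,0,0],7,0],
  [[0,0,0],7,0],
  [[0,0,0],7,0],
  [[0,0,0],7,0],
  [[0,0,0],1.1,0],
  [[0,0,0],0,0],
])

```text
clock: 15.45
eef_pos: [425.1, -18.1, 137.5]
eef_rot: [3.142, -0.0, -0.047]
wrist_force: [0.2, -0.2, -0.8]
finger_gap: 15.9
```

```bash
python3 -c "
from h import *
go(369,45,67.3,-2.8)
snap('scene','s6',(190,120,350,240));snap('top','t6',(150,120,350,270))"
```

```text
t 15.45 pos [425.1 -18.1 137.5] rot [ 1.80e+02 -2.00e-02 -2.68e+00] F [ 0.2 -0.2 -0.8] gap 15.9 j6 1.49
turn first 0.12 deg; then cm x,y,z: [-5.91 -6.03  7.02]
```

View pics/s6.png

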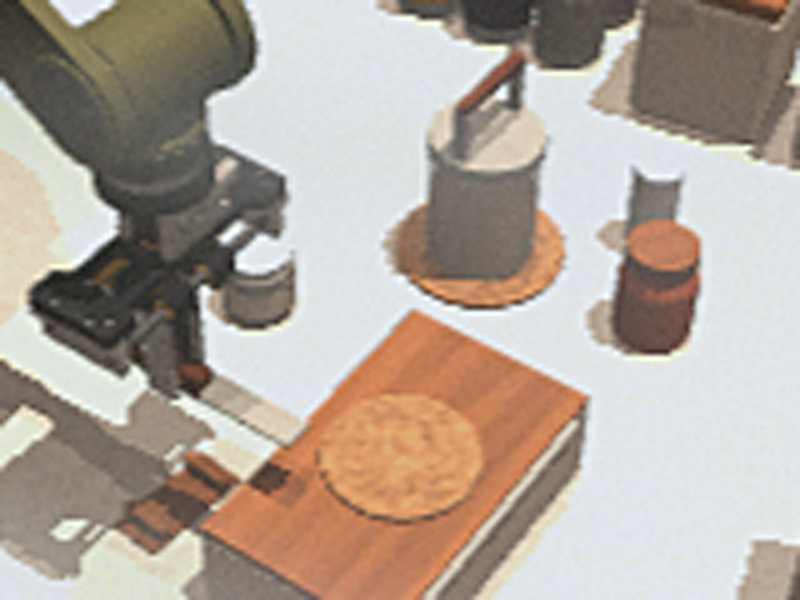

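View pics/t6.png

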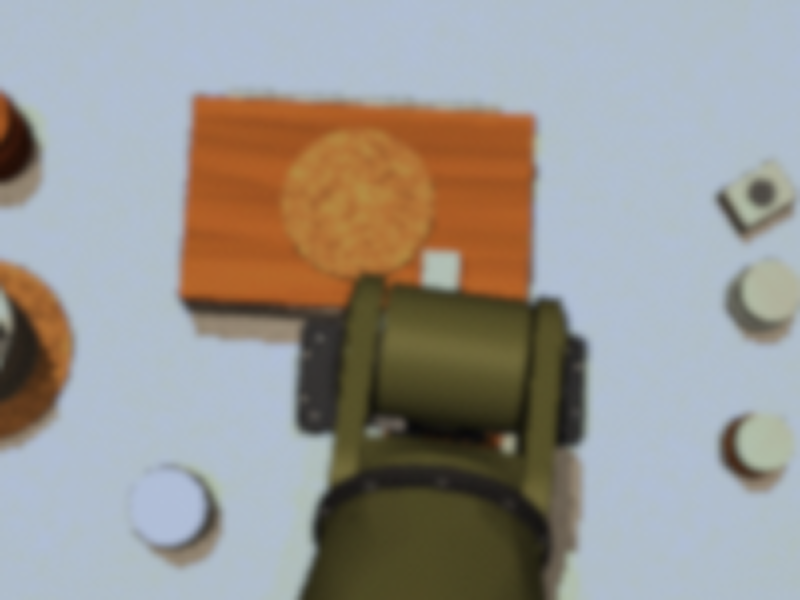

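Emit:
carry_out([
  [[-0.9,-0.9,0],0.1,0],
  [[-1.5,-1.5,0],0,0],
  [[-1.5,-1.5,0],0,0],
  [[-1.2,-1.3,0],0,0],
  [[-0.8,-0.8,0],0,0],
  [[0,0,0.8],0,0],
  [[0,0,1.5],0,0],
  [[0,0,1.5],0,0],
  [[0,0,1.5],0,0],
  [[0,0,1],0,0],
  [[0,0,0.5],0,0],
  [[0,0,0.2],0,0],
  [[0,0,0],0,0],
  [[0,0,0],0,0],
])

```text
clock: 16.72
eef_pos: [369.5, 44.7, 67.3]
eef_rot: [-3.142, -0.001, -0.05]
wrist_force: [0.6, 0.5, -0.5]
finger_gap: 15.5
```

```bash
python3 - <<'E'
from h import *
go(369,45,67.3,-2.8)
p,d=snap('scene','s7',(190,120,350,240))
P=cloud('scene',d); z=P[...,2]
hsv=cv2.cvtColor(p,cv2.COLOR_RGB2HSV)
m=(d>0)&(P[...,0]>415)&(P[...,0]<490)&(P[...,1]>10)&(P[...,1]<75)&(z>40)&(z<90)
q=P[m]; print(len(q),q.mean(0),np.polyfit(q[:,0],q[:,2],1),q[:,0].max(), cv2.minAreaRect(q[:,:2].astype(np.float32)))
print(np.c_[q[:,0],q[:,2]][np.argsort(q[:,0])][::12].round(0).tolist())
E
```

```text
t 16.72 pos [369.5  44.7  67.3] rot [-1.80e+02 -4.00e-02 -2.89e+00] F [ 0.6  0.5 -0.5] gap 15.5 j6 1.64
turn first -0.09 deg; then cm x,y,z: [-0.05 -0.03 -0.  ]
89 [444.07762568  39.49242594  64.71061925] [-1.27364141e-02  7.03665758e+01] 472.39271163653433 ((444.413330078125, 40.182762145996094), (27.201122283935547, 55.52248764038086), 88.53585052490234)
[[416.0, 66.0], [422.0, 65.0], [431.0, 64.0], [438.0, 61.0], [446.0, 62.0], [455.0, 66.0], [463.0, 65.0], [470.0, 66.0]]
```

View pics/s7.png

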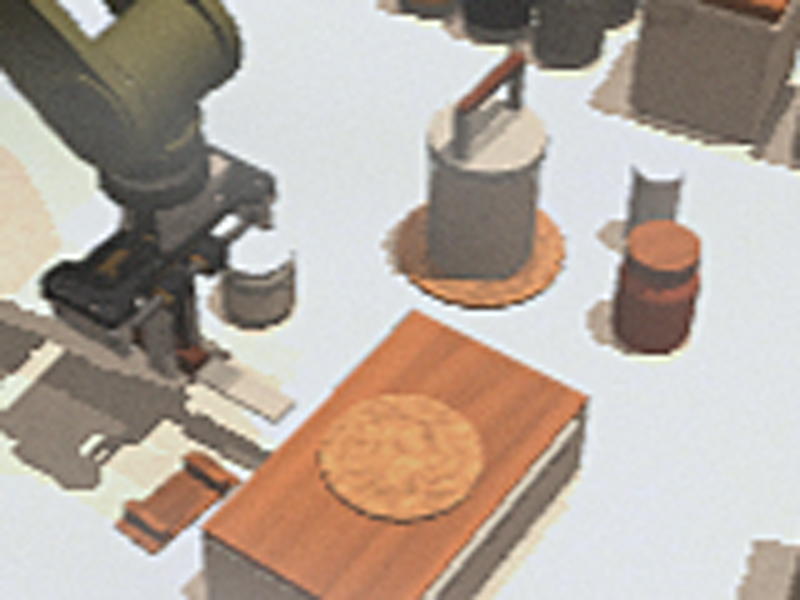

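The blade is level in front of the notch, so I'll push it in.

Emit:
carry_out([
  [[0.5,0,0],0,0],
  [[0.7,0,0],0,0],
  [[0.7,0,0],0,0],
  [[0.7,0,0],0,0],
  [[0.7,0,0],0,0],
  [[0.6,0,0],0,0],
  [[0.5,0,0],0,0],
  [[0.4,0,0],0,0],
  [[0.3,0,0],0,0],
  [[0,0,0],0,0],
  [[0,0,0],0,0],
], grip_force=60)

```text
clock: 17.68
eef_pos: [420.0, 42.2, 66.9]
eef_rot: [3.142, 0.0, -0.051]
wrist_force: [-1.2, 0.4, -0.9]
finger_gap: 15.3
```

```bash
python3 -c "
from h import *
go(419,42.5,67.3,-2.8)
snap('scene','s8',(190,120,350,240))"
```

```text
t 17.68 pos [420.   42.2  66.9] rot [ 1.8e+02  2.0e-02 -2.9e+00] F [-1.2  0.4 -0.9] gap 15.3 j6 1.63
turn first -0.1 deg; then cm x,y,z: [-0.1  -0.02 -0.04]
```

View pics/s8.png

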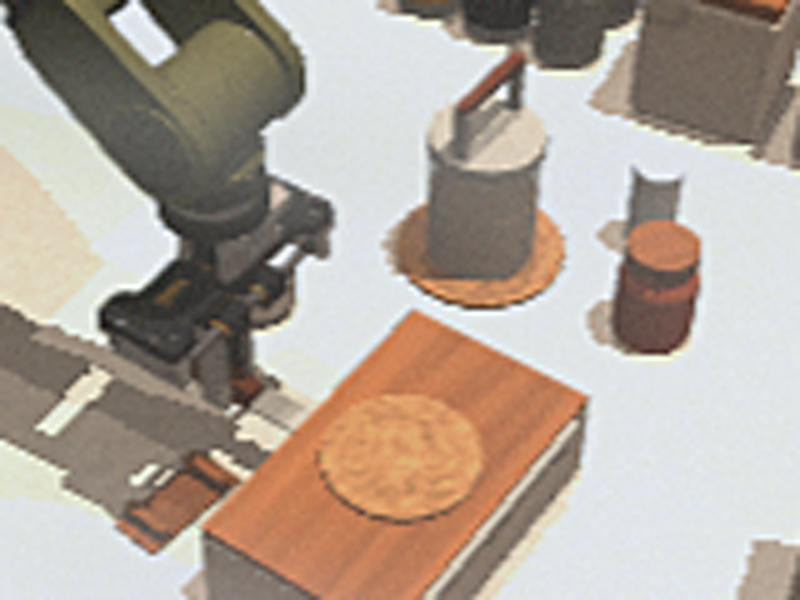

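Emit:
carry_out([
  [[0,0,-0.3],0,0],
  [[0,0,-0.3],0,0],
  [[0,0,-0.2],0,0],
  [[0,0,-0.2],0,0],
  [[0,0,-0.2],0,0],
  [[0,0,-0.2],0,0],
  [[0.05,0,-0.2],0,0],
  [[0.05,0,-0.2],0,0],
  [[0.05,0,-0.2],0,0],
  [[0.05,0,-0.2],0,0],
  [[0,0,0],0,0],
])

```text
clock: 18.65
eef_pos: [422.3, 42.1, 89.3]
eef_rot: [3.142, -0.0, -0.051]
wrist_force: [-0.9, -0.1, -3.0]
finger_gap: 15.4
```

```bash
python3 -c "
from h import *
go(419,42.5,67.3,-2.8)
snap('scene','s9',(190,120,350,240))"
```

```text
t 18.65 pos [422.3  42.1  89.3] rot [ 1.80e+02 -1.00e-02 -2.89e+00] F [-0.9 -0.1 -3. ] gap 15.4 j6 1.63
turn first -0.09 deg; then cm x,y,z: [-0.33 -0.02  2.2 ]
```

View pics/s9.png

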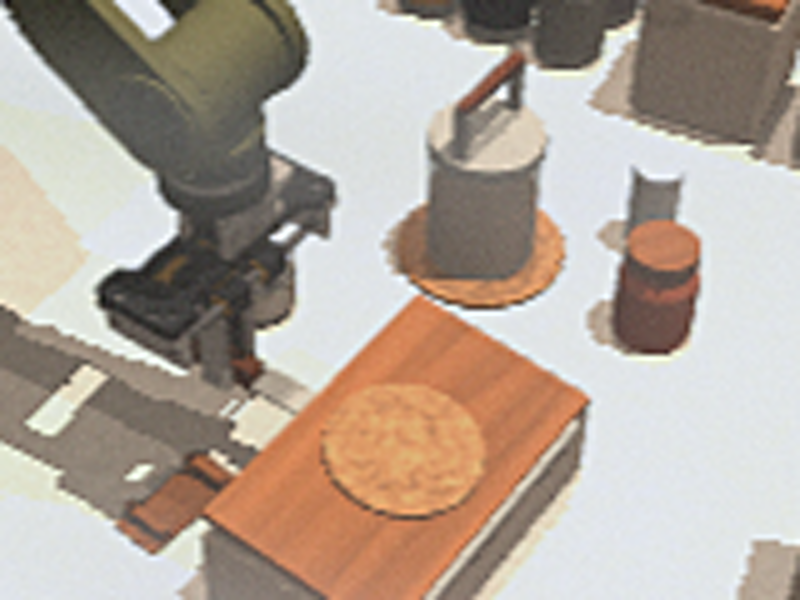

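Emit:
carry_out([
  [[0.1,0,-0.64],0,0],
  [[0.13,0,-0.64],0,0],
  [[0.17,0,-0.63],0,0],
  [[0.2,0,-0.62],0,0],
  [[0.23,0,-0.61],0,0],
  [[0.26,0,-0.59],0,0],
  [[0.29,0,-0.58],0,0],
  [[0.32,0,-0.56],0,0],
  [[0.35,0,-0.55],0,0],
  [[0.38,0,-0.53],0,0],
  [[0.41,0,-0.51],0,0],
  [[0.43,0,-0.48],0,0],
  [[0.46,0,-0.46],0,0],
  [[0.48,0,-0.44],0,0],
  [[0,0,0],0,0],
])

```text
clock: 19.95
eef_pos: [465.4, 39.9, 168.2]
eef_rot: [-3.142, -0.002, -0.051]
wrist_force: [-0.2, -0.3, -0.9]
finger_gap: 15.2
```

```bash
cat >> h.py <<'E'
def lidangle(name=None):
    p,d=snap('scene',name,(190,90,390,240)); P=cloud('scene',d)
    m=(d>0)&(P[...,0]>480)&(P[...,0]<720)&(P[...,1]>-80)&(P[...,1]<150)&(P[...,2]>60)
    hsv=cv2.cvtColor(p,cv2.COLOR_RGB2HSV); m&=(hsv[...,0]<25)&(hsv[...,1]>90)
    q=P[m][:,[0,2]]
    for _ in range(4):
        c=np.median(q,0); u,s,vt=np.linalg.svd(q-q.mean(0),full_matrices=False); r=(q-q.mean(0))@vt[1]; q=q[abs(r)<max(6,1.5*np.std(r))]
    v=vt[0]; v=v*np.sign(v[1]) ; print("lid pts",len(q),"angle deg",np.degrees(np.arctan2(v[1],-v[0])).round(1),q.mean(0).round(),"top z",np.percentile(q[:,1],98).round())
E
python3 -c "
from h import *
go(419,42.5,67.3,-2.8)
lidangle('s10')"
```

```text
t 19.95 pos [465.4  39.9 168.2] rot [-1.7999e+02 -1.0000e-01 -2.9000e+00] F [-0.2 -0.3 -0.9] gap 15.2 j6 1.63
turn first -0.1 deg; then cm x,y,z: [-4.64 -0.03 10.09]
lid pts 2280 angle deg 50.3 [604. 138.] top z 191.0
```

View pics/s10.png

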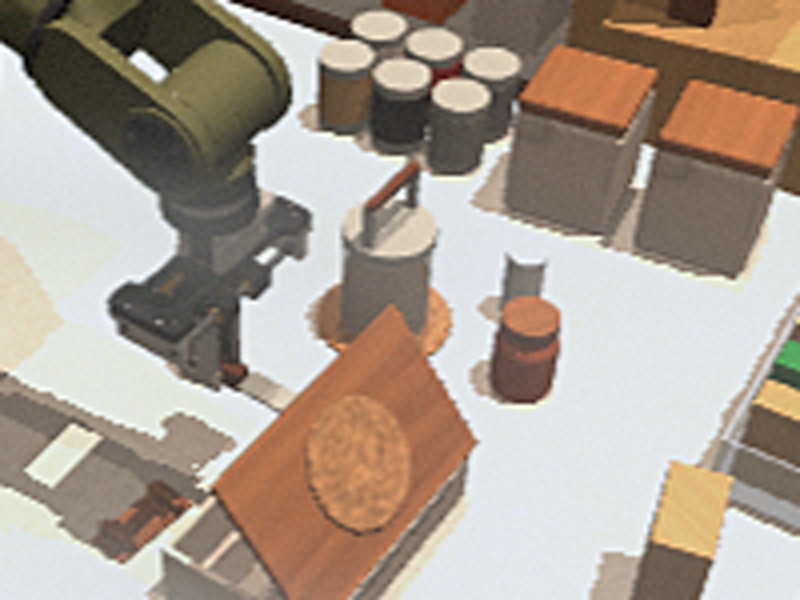

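Emit:
carry_out([
  [[0.59,0,-0.46],0,0],
  [[0.61,0,-0.42],0,0],
  [[0.64,0,-0.39],0,0],
  [[0.66,0,-0.35],0,0],
  [[0.68,0,-0.3],0,0],
  [[0.7,0,-0.26],0,0],
  [[0.71,0,-0.22],0,0],
  [[0.72,0,-0.18],0,0],
  [[0.73,0,-0.13],0,0],
  [[0.74,0,-0.09],0,0],
  [[0.74,0,-0.04],0,0],
  [[0.5,0,0],0,0],
  [[0,0,0],0,0],
])

```text
clock: 21.08
eef_pos: [545.1, 35.8, 195.5]
eef_rot: [3.142, -0.0, -0.051]
wrist_force: [0.5, -0.6, -0.9]
finger_gap: 15.5
```

```bash
python3 -c "
from h import *
go(419,42.5,67.3,-2.8)
lidangle('s11')"
```

```text
t 21.08 pos [545.1  35.8 195.5] rot [ 1.80e+02 -1.00e-02 -2.91e+00] F [ 0.5 -0.6 -0.9] gap 15.5 j6 1.62
turn first -0.11 deg; then cm x,y,z: [-12.63  -0.05  12.82]
lid pts 421 angle deg 70.0 [622. 307.] top z 483.0
```

View pics/s11.png

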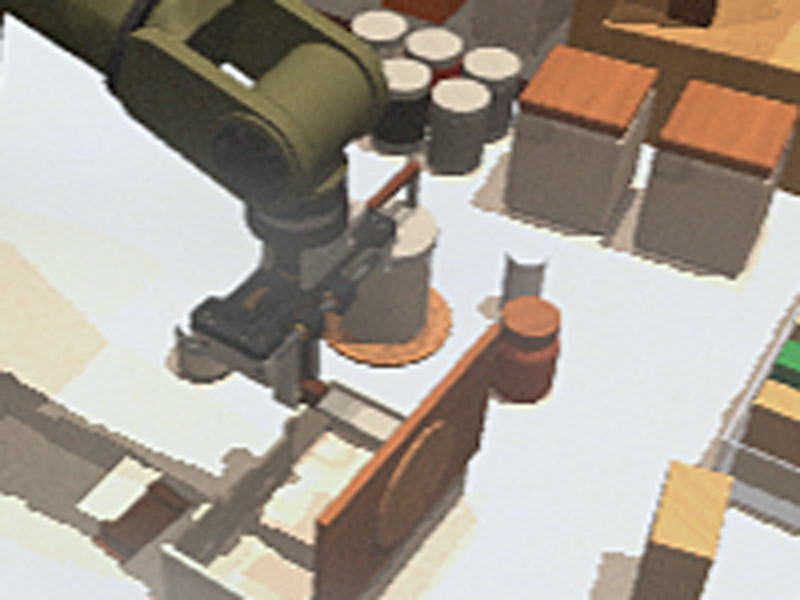

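```bash
sed -i 's/&(P\[...,2\]>60)$/\&(P[...,2]>72)\&(P[...,2]<232)\&(P[...,0]>(560 if up else 480))/; s/def lidangle(name=None)/def lidangle(name=None,up=False)/' h.py; python3 -c "
from h import *
lidangle(None,True)"
```

```text
lid pts 297 angle deg 87.0 [657. 198.] top z 223.0
```

Emit:
carry_out([
  [[0.3,0,0],0,0],
  [[0.3,0,0],0,0],
  [[0.1,0,0],0,0],
  [[0,0,0],0,0],
  [[-1,0,0],0,0],
  [[-2,0,0],0,0],
  [[-3,0,0],0,0],
  [[-3,0,0],0,0],
  [[-3,0,0],0,0],
  [[-2,0,0],0,0],
  [[0,0,0],0,0],
])

```text
clock: 22.1
eef_pos: [409.0, 42.9, 196.1]
eef_rot: [-3.142, -0.001, -0.05]
wrist_force: [0.4, -0.3, -0.7]
finger_gap: 15.6
```

```bash
python3 -c "
from h import *
lidangle('s12',True)
go(425.3,-18.2,140,80.3)
snap('top','t12',(150,80,400,267))"
```

```text
lid pts 213 angle deg 86.1 [663. 211.] top z 223.0
t 22.15 pos [410.8  42.8 196.4] rot [-1.7999e+02 -1.1000e-01 -2.8800e+00] F [ 0.2  0.2 -2.3] gap 15.6 j6 1.64
turn first -83.18 deg; then cm x,y,z: [-5.76  2.46  5.64]
```

View pics/s12.png

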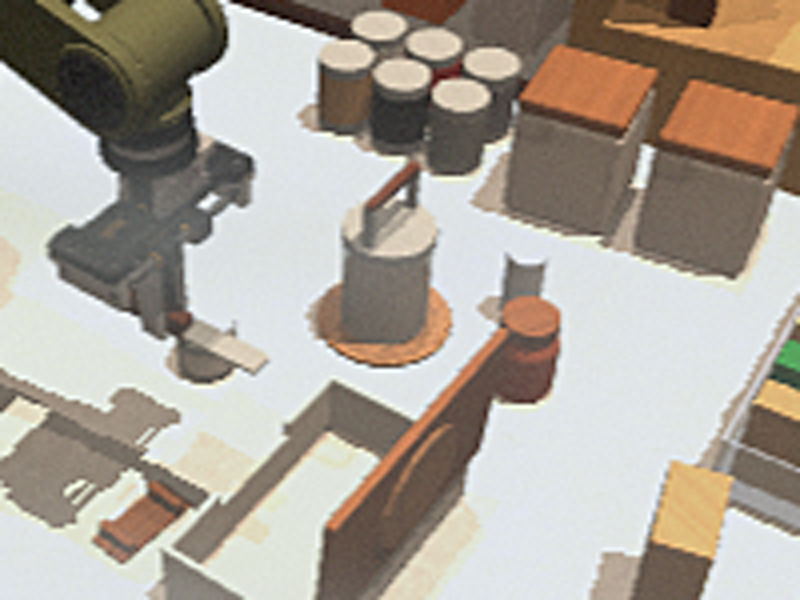

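View pics/t12.png

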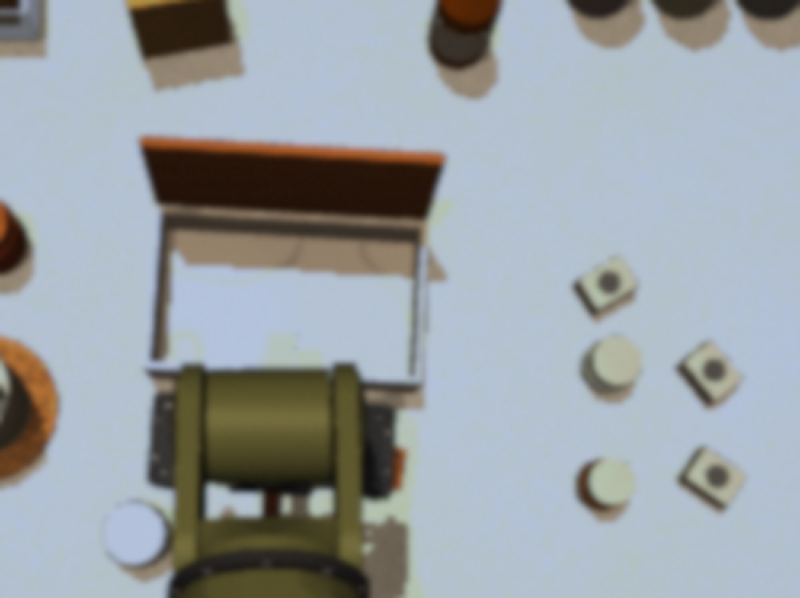

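The lid stands about upright (top view (290,180)) and stays put. Next I'll check the blade's pitch in the grip before laying it back.

```bash
python3 - <<'E'
from h import *
for n in ('scene',):
    p,d=snap(n); P=cloud(n,d); s=manip.read_state()["eef_pos"]
    a=np.radians(-2.88); ex=np.array([np.cos(a),np.sin(a)]); ey=np.array([-np.sin(a),np.cos(a)])
    u=(P[...,:2]-s[:2])@ex; v=(P[...,:2]-s[:2])@ey; z=P[...,2]-s[2]
    m=(d>0)&(u>32)&(u<110)&(abs(v)<25)&(abs(z)<35)
    print(n,s,m.sum()); o=np.argsort(u[m])
    print(np.c_[u[m],v[m],z[m]][o][::14].round(1).tolist(), np.polyfit(u[m],z[m],1))
E
```

```text
scene [412.13254064  42.63611805 196.22676704] 124
[[32.3, 7.0, -2.6], [42.0, 0.1, -1.0], [49.0, 1.7, -2.9], [56.6, -8.2, -4.5], [64.8, -2.8, -4.1], [73.1, 2.5, -3.6], [82.1, -3.9, -2.5], [89.6, -3.1, -3.3], [97.8, -3.3, -3.0]] [-9.63631326e-04 -2.62420721e+00]
```

Emit:
carry_out([
  [[0,0,0],-6,0],
  [[0,0,0],-7,0],
  [[0,0,0],-7,0],
  [[0,0,0],-7,0],
  [[0,0,0],-7,0],
  [[0,0,0],-7,0],
  [[0,0,0],-7,0],
  [[0,0,0],-7,0],
  [[0,0,0],-7,0],
  [[0,0,0],-7,0],
  [[0,0,0],-7,0],
  [[0,0,0],-7,0],
  [[0,0,0],-0.2,0],
  [[-1,0.4,1],0,0],
  [[-1.5,0.7,1.5],0,0],
  [[-1.5,0.6,1.5],0,0],
  [[-1.2,0.5,1],0,0],
  [[-0.5,0.2,0.5],0,0],
  [[0,0,0],0,0],
  [[0,0,0],0,0],
])

```text
clock: 23.92
eef_pos: [425.8, -17.4, 140.9]
eef_rot: [-3.141, -0.0, 1.399]
wrist_force: [0.6, 0.8, -0.8]
finger_gap: 15.4
```

```bash
python3 -c "
from h import *
go(425.3,-18.2,32.6,80.3)"
```

```text
t 23.92 pos [425.8 -17.4 140.9] rot [-1.7999e+02 -1.0000e-02  8.0160e+01] F [ 0.6  0.8 -0.8] gap 15.4 j6 0.04
turn first -0.14 deg; then cm x,y,z: [-0.08 -0.03 10.83]
```

Emit:
carry_out([
  [[-0.08,0,1.5],-0.1,0],
  [[0,0,2],0,0],
  [[0,0,2],0,0],
  [[0,0,2],0,0],
  [[0,0,1.5],0,0],
  [[0,0,0.8],0,0],
  [[0,0,0.5],0,0],
  [[0,0,0.2],0,0],
  [[0,0,0.1],0,0],
  [[0,0,0],0,0],
  [[0,0,0],0,0],
])

```text
clock: 24.83
eef_pos: [425.8, -18.4, 35.4]
eef_rot: [3.14, -0.0, 1.403]
wrist_force: [0.1, 0.1, -1.2]
finger_gap: 15.3
```

Emit:
carry_out([
  [[0,0,0.1],0,0],
  [[0,0,0.1],0,0],
  [[0,0,0],0,0],
  [[0,0,0],0,0],
])

```text
clock: 25.17
eef_pos: [425.4, -18.4, 32.8]
eef_rot: [3.142, -0.0, 1.403]
wrist_force: [0.2, 0.2, -0.5]
finger_gap: 15.2
```

Emit:
carry_out([
  [[0,0,0.05],0,0],
  [[0,0,0],0,0],
  [[0,0,0],0,0.2],
  [[0,0,0],0,0.3],
  [[0,0,0],0,0.5],
  [[0,0,0],0,0.5],
  [[0,0,0],0,0.5],
  [[0,0,0],0,0.5],
  [[0,0,-0.5],0,0.5],
  [[0,0,-2],0,0.5],
  [[0,0,-3.5],0,0.5],
  [[0,0,-3.5],0,0.5],
  [[0,0,-3],0,0.5],
  [[0,0,-3],0,0.5],
  [[0,0,-3],0,0.5],
  [[-3,-3,0],0,0.6],
  [[-3,-3,0],0,0.6],
  [[-3,-3,0],0,0.6],
  [[0,0,0],0,0.6],
], grip_force=30)

```text
clock: 26.75
eef_pos: [319.7, -93.0, 217.6]
eef_rot: [3.141, 0.001, 1.4]
wrist_force: [0.6, 0.1, 0.7]
finger_gap: 56.5
```

```bash
cat > tins.py <<'E'
from h import *
def tins(zlo=24,zhi=42,reg=(330,760,-480,-90)):
    out={}
    for n in('top','scene'):
        p,d=snap(n); P=cloud(n,d); z=P[...,2]
        m=(d>0)&(P[...,0]>reg[0])&(P[...,0]<reg[1])&(P[...,1]>reg[2])&(P[...,1]<reg[3])&(z>12)
        c,l,st,ce=cv2.connectedComponentsWithStats(m.astype(np.uint8))
        for i in range(1,c):
            if st[i,4]<60: continue
            q=P[l==i]; zt=np.percentile(q[:,2],90)
            t=q[q[:,2]>zt-8]
            (cx,cy),(w,h),a=cv2.minAreaRect(t[:,:2].astype(np.float32))
            la=a if w>h else a+90   # long-axis direction
            print(n,"ztop",zt.round(),"c",round(cx,1),round(cy,1),"size",round(w),round(h),"long axis deg",round((la+90)%180-90,1))
if __name__=="__main__":
    tins()
    go(592,-267,120,0)
    snap('top','tt%d'%int(manip.read_state()["clock"]*10)); print('tt%d'%int(manip.read_state()["clock"]*10))
E
python3 tins.py; python3 -c "
from h import *
snap('scene','s13',(190,120,350,240))"; ls pics
```

```text
top ztop 23.0 c 657.3 -474.4 size 11 90 long axis deg -0.1
top ztop 35.0 c 592.2 -266.1 size 36 48 long axis deg -60.5
top ztop 53.0 c 515.7 -267.4 size 43 46 long axis deg -45.5
top ztop 35.0 c 509.3 -361.5 size 48 37 long axis deg 37.9
top ztop 496.0 c 340.1 -120.4 size 19 60 long axis deg -89.6
top ztop 35.0 c 411.4 -360.4 size 49 36 long axis deg 53.8
top ztop 58.0 c 404.3 -259.0 size 40 41 long axis deg -46.8
scene ztop 489.0 c 335.8 -120.8 size 71 24 long axis deg 71.9
scene ztop 182.0 c 654.5 -93.7 size 9 5 long axis deg 19.2
scene ztop 57.0 c 405.4 -260.5 size 41 41 long axis deg -50.2
scene ztop 52.0 c 516.9 -269.9 size 42 47 long axis deg -51.6
scene ztop 35.0 c 410.9 -361.9 size 48 39 long axis deg 55.2
scene ztop 35.0 c 592.0 -268.0 size 36 50 long axis deg -59.9
scene ztop 35.0 c 510.1 -363.4 size 47 36 long axis deg 34.0
scene ztop 23.0 c 662.9 -475.7 size 9 84 long axis deg -0.4
t 26.85 pos [323.  -91.4 218. ] rot [1.799e+02 2.000e-02 8.023e+01] F [0.2 0.4 0.4] gap 56.5 j6 -0.21
turn first 80.23 deg; then cm x,y,z: [26.9  17.56  9.8 ]
tt269
s1.png
s10.png
s11.png
s12.png
s13.png
s2.png
s3.png
s4.png
s5.png
s6.png
s7.png
s8.png
s9.png
scene0.png
scene_c1.png
t1.png
t12.png
t6.png
top0.png
top_c1.png
tt268.png
```

View pics/s13.png

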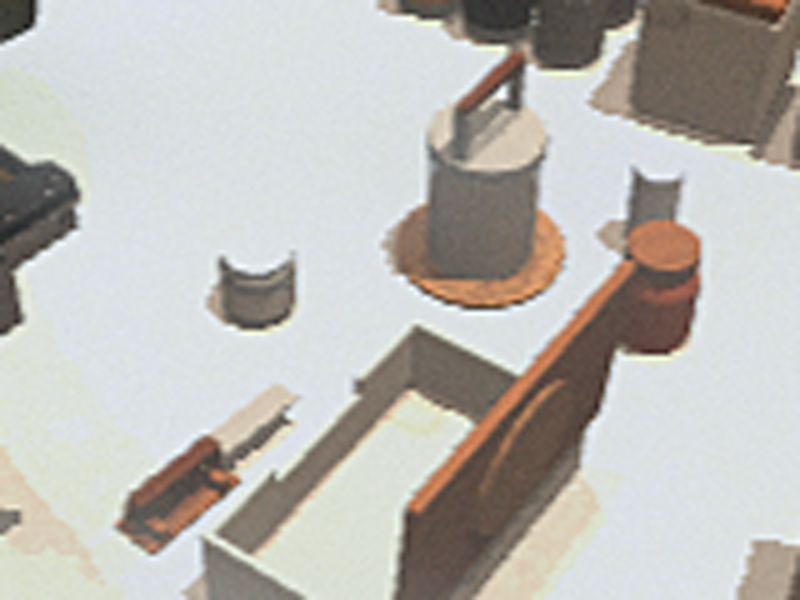

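```bash
python3 -c "
from h import *
go(592,-267,100,120)"
```

```text
t 26.95 pos [324.  -90.5 217.6] rot [179.96  -0.    80.4 ] F [-0.7  1.4 -0.2] gap 56.1 j6 -0.21
turn first -39.6 deg; then cm x,y,z: [-28.68  14.39  11.76]
```

Emit:
carry_out([
  [[0,0,0],-6.6,0.65],
  [[0,0,0],-6.6,0.65],
  [[0,0,0],-6.6,0.65],
  [[0,0,0],-6.6,0.65],
  [[0,0,0],-6.6,0.65],
  [[0,0,0],-6.6,0.65],
  [[-2.2,1.1,0],0,0.65],
  [[-2.65,1.33,0.5],0,0.65],
  [[-2.65,1.33,1],0,0.65],
  [[-2.65,1.33,1],0,0.65],
  [[-2.65,1.33,1],0,0.65],
  [[-2.65,1.33,1],0,0.65],
  [[-2.65,1.33,1.5],0,0.65],
  [[-2.65,1.33,1.5],0,0.65],
  [[-2.65,1.33,1.5],0,0.65],
  [[-2.65,1.33,1.5],0,0.65],
  [[-2.6,1.3,1.26],0,0.65],
  [[0,0,0],0,0.65],
  [[0,0,0],0,0.65],
])

```text
clock: 28.53
eef_pos: [591.9, -265.7, 96.9]
eef_rot: [-3.14, -0.003, 2.096]
wrist_force: [-0.7, 1.0, 0.8]
finger_gap: 61.3
```

```bash
python3 -c "
from tins import *
tins()
go(592,-267,27,120)"
```

```text
top ztop 543.0 c 358.0 -140.1 size 100 55 long axis deg 89.8
top ztop 22.0 c 660.0 -474.4 size 99 11 long axis deg 0.4
scene ztop 528.0 c 369.8 -147.3 size 79 114 long axis deg -89.8
scene ztop 35.0 c 410.5 -361.7 size 48 39 long axis deg 54.6
scene ztop 35.0 c 592.3 -267.4 size 36 50 long axis deg -59.7
scene ztop 34.0 c 510.0 -364.1 size 48 39 long axis deg 34.8
scene ztop 23.0 c 661.4 -475.8 size 81 8 long axis deg 0.0
t 28.63 pos [ 591.4 -265.8   99.5] rot [-1.7999e+02 -2.0000e-02  1.2008e+02] F [-0.6  0.  -0.2] gap 61.3 j6 -1.0
turn first 0.08 deg; then cm x,y,z: [-0.14 -0.01  7.25]
```

Emit:
carry_out([
  [[-0.1,0,1.2],0,0.65],
  [[0,0,2],0,0.65],
  [[0,0,2],0,0.65],
  [[0,0,1.2],0,0.65],
  [[0,0,0.6],0,0.65],
  [[0,0,0.2],0,0.65],
  [[0,0,0],0,0.5],
  [[0,0,0],0,0.4],
  [[0,0,0],0,0.3],
  [[0,0,0],0,0.3],
  [[0,0,0],0,0.2],
  [[0,0,0],0,0.2],
  [[0,0,0],0,0.2],
  [[0,0,0],0,0.2],
  [[0,0,0],0,0.2],
], grip_force=25)

```text
clock: 29.88
eef_pos: [592.0, -268.1, 28.5]
eef_rot: [3.141, 0.001, 2.094]
wrist_force: [-0.2, 1.1, 5.6]
finger_gap: 36.0
```

Emit:
carry_out([
  [[0,0,-0.5],0,0.2],
  [[0,0,-1.5],0,0.2],
  [[0,0,-2.5],0,0.2],
  [[0,0,-3],0,0.2],
  [[0,0,-3],0,0.2],
  [[0,0,-2],0,0.2],
  [[0,0,0],-6,0.2],
  [[0,0,0],-6.4,0.2],
  [[0,0,0],-6.4,0.2],
  [[0,0,0],-6.4,0.2],
  [[0,0,0],-6.4,0.2],
  [[0,0,0],-6.4,0.2],
  [[0,0,0],-6.4,0.2],
  [[0,0,0],-6.4,0.2],
  [[0,0,0],-6.2,0.2],
  [[0,0,0],0,0.2],
])

```text
clock: 31.22
eef_pos: [591.5, -267.9, 152.7]
eef_rot: [3.141, -0.0, 3.094]
wrist_force: [-0.3, -0.0, -0.9]
finger_gap: 35.7
```

```bash
python3 - <<'E'
from h import *
p,d=snap('top','t14',(150,80,400,267)); P=cloud('top',d); z=P[...,2]
q=(d>0)&(P[...,0]>470)&(P[...,0]<670)&(P[...,1]>-120)&(P[...,1]<190)
f=P[q&(abs(z-6)<5)]; print("floor",cv2.minAreaRect(f[:,:2].astype(np.float32)),np.median(f[:,2]))
r=P[q&(abs(z-70)<6)]; print("rim",cv2.minAreaRect(r[:,:2].astype(np.float32)))
C=np.array([571,35.]); a=np.radians(-2.8); R2=np.array([[np.cos(a),-np.sin(a)],[np.sin(a),np.cos(a)]])
for o in((-10,68),(-10,0),(-10,-68)):
    t=C+R2@np.array(o); print(o,t.round(1)); go(t[0],t[1],130,177.2 if o[1]>0 else -2.8)
E
```

```text
floor ((569.965087890625, 35.264556884765625), (308.9692687988281, 199.07228088378906), 89.81562042236328) 5.599099273664706
rim ((572.157958984375, 35.21111297607422), (250.6431884765625, 152.8065185546875), 87.24172973632812)
(-10, 68) [564.3 103.4]
t 31.27 pos [ 591.5 -267.9  152.7] rot [ 1.7999e+02 -2.0000e-02  1.7690e+02] F [ 0.2  0.1 -1.2] gap 35.7 j6 -2.0
turn first -0.3 deg; then cm x,y,z: [ 4.53 36.95  2.27]
(-10, 0) [561.   35.5]
t 31.27 pos [ 591.5 -267.9  152.7] rot [ 1.7999e+02 -2.0000e-02  1.7690e+02] F [ 0.2  0.1 -1.2] gap 35.7 j6 -2.0
turn first 179.7 deg; then cm x,y,z: [ -4.53 -30.15   2.27]
(-10, -68) [557.7 -32.4]
t 31.27 pos [ 591.5 -267.9  152.7] rot [ 1.7999e+02 -2.0000e-02  1.7690e+02] F [ 0.2  0.1 -1.2] gap 35.7 j6 -2.0
turn first 179.7 deg; then cm x,y,z: [ -4.53 -23.35   2.27]
```

View pics/t14.png

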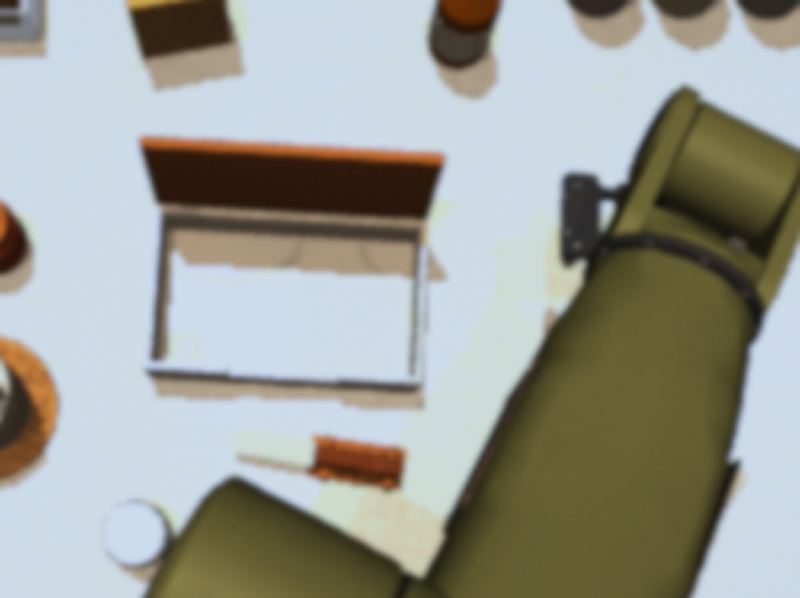

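Emit:
carry_out([
  [[0.4,1.3,0],0,0.2],
  [[0.5,2.1,0],0,0.2],
  [[0.5,2.6,0],0,0.2],
  [[0.5,2.6,0],0,0.2],
  [[0.5,2.6,0],0,0.2],
  [[0.5,2.6,0],0,0.2],
  [[0.5,2.6,0],0,0.2],
  [[0.5,2.6,0],0,0.2],
  [[0.5,2.6,0],0,0.2],
  [[0.1,2.6,0],0,0.2],
  [[0,2.6,0],0,0.2],
  [[0,2.6,0],0,0.2],
  [[0,2.6,0],0,0.2],
  [[0,2.6,0],0,0.2],
  [[0,1.6,0],0,0.2],
  [[0,0.75,0],0,0.2],
  [[0,0,0],0,0.2],
  [[0,0,0],0,0.2],
])

```text
clock: 32.77
eef_pos: [566.0, 103.0, 152.6]
eef_rot: [-3.141, -0.0, 3.088]
wrist_force: [-0.1, 0.3, -0.1]
finger_gap: 35.8
```

```bash
python3 -c "
from h import *
go(564.3,103.4,36,177.2)"
```

```text
t 32.77 pos [566.  103.  152.6] rot [-1.7999e+02 -1.0000e-02  1.7692e+02] F [-0.1  0.3 -0.1] gap 35.8 j6 -1.4
turn first -0.28 deg; then cm x,y,z: [ 0.17  0.03 11.66]
```

Emit:
carry_out([
  [[0.1,0,1],0,0.2],
  [[0,0,2],0,0.2],
  [[0,0,2],0,0.2],
  [[0,0,2],0,0.2],
  [[0,0,2],0,0.2],
  [[0,0,1.3],0,0.2],
  [[0,0,0.8],0,0.2],
  [[0,0,0.4],0,0.2],
  [[0,0,0.1],0,0.2],
  [[0,0,0.1],0,0.2],
  [[0,0,0.05],0,0.2],
  [[0,0,0],0,0.2],
  [[0,0,0],0,0.2],
])

```text
clock: 33.85
eef_pos: [565.3, 103.5, 35.7]
eef_rot: [3.141, 0.001, 3.089]
wrist_force: [-0.4, 0.2, -0.8]
finger_gap: 35.6
```

Emit:
carry_out([
  [[0,0,0.06],0,0.2],
  [[0,0,0.06],0,0.2],
  [[0,0,0],0,0.2],
  [[0,0,0],0,0.2],
])

```text
clock: 34.18
eef_pos: [565.2, 103.5, 34.4]
eef_rot: [3.141, 0.001, 3.089]
wrist_force: [-2.3, 1.2, 6.1]
finger_gap: 35.9
```

Emit:
carry_out([
  [[0,0,0],0,0.3],
  [[0,0,0],0,0.4],
  [[0,0,0],0,0.55],
  [[0,0,0],0,0.55],
  [[0,0,0],0,0.55],
  [[0,0,-0.5],0,0.55],
  [[0,0,-2],0,0.55],
  [[0,0,-3],0,0.55],
  [[0,0,-3],0,0.55],
  [[0,0,-3],0,0.55],
  [[0,0,-3],0,0.55],
  [[0,0,-1],7,0.65],
  [[0,0,0],7,0.65],
  [[0,0,0],7,0.65],
  [[0,0,0],7,0.65],
  [[0,0,0],7,0.65],
  [[0,0,0],7,0.65],
  [[0,0,0],7,0.65],
  [[0,0,0],7,0.65],
  [[0,0,0],7,0.65],
])

```text
clock: 35.85
eef_pos: [565.0, 103.5, 189.3]
eef_rot: [3.141, 0.0, 1.984]
wrist_force: [0.1, -0.2, -0.7]
finger_gap: 61.0
```

```bash
python3 -c "
from tins import *
tins()
go(509.7,-362.5,110,36)
snap('scene','s15',(150,90,400,277))"
```

```text
top ztop 23.0 c 660.9 -473.7 size 12 98 long axis deg -0.2
top ztop 53.0 c 515.8 -267.5 size 43 44 long axis deg -45.7
top ztop 35.0 c 509.9 -361.5 size 48 37 long axis deg 36.8
top ztop 35.0 c 411.4 -360.7 size 49 37 long axis deg 54.7
top ztop 58.0 c 403.9 -259.0 size 41 40 long axis deg 2.6
scene ztop 182.0 c 654.6 -94.2 size 10 6 long axis deg 16.5
scene ztop 57.0 c 405.0 -261.4 size 41 40 long axis deg 31.5
scene ztop 52.0 c 516.1 -269.6 size 45 43 long axis deg 30.8
scene ztop 35.0 c 410.7 -362.0 size 48 38 long axis deg 57.1
scene ztop 35.0 c 509.7 -363.3 size 47 39 long axis deg 34.6
scene ztop 23.0 c 661.2 -475.7 size 8 81 long axis deg -0.6
t 35.95 pos [565.  103.5 189.3] rot [179.99   0.   113.86] F [-0.2  0.5 -0.3] gap 60.9 j6 -0.3
turn first 77.86 deg; then cm x,y,z: [-31.87  34.45   7.93]
```

View pics/s15.png

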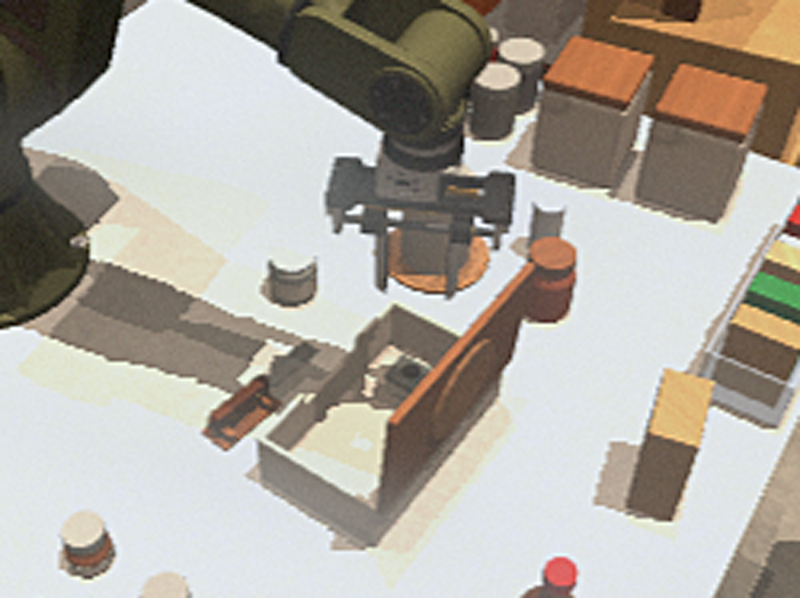

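Emit:
carry_out([
  [[0,0,0],7.1,0.65],
  [[0,0,0],7.1,0.65],
  [[0,0,0],7.1,0.65],
  [[0,0,0],7.1,0.65],
  [[0,0,0],7.1,0.65],
  [[0,0,0],7.1,0.65],
  [[0,0,0],7.1,0.65],
  [[0,0,0],7.1,0.65],
  [[0,0,0],7.1,0.65],
  [[0,0,0],7.1,0.65],
  [[0,0,0],6.9,0.65],
  [[0,0,0],0,0.65],
])

```text
clock: 37.0
eef_pos: [565.0, 103.5, 189.1]
eef_rot: [-3.142, 0.0, 0.629]
wrist_force: [-0.1, 0.7, -0.0]
finger_gap: 61.0
```

Emit:
carry_out([
  [[-1.5,1.6,0],0,0.65],
  [[-2.2,2.4,0],0,0.65],
  [[-2.2,2.4,0],0,0.65],
  [[-2.2,2.4,0],0,0.65],
  [[-2.2,2.4,0],0,0.65],
  [[-2.2,2.4,0],0,0.65],
  [[-2.2,2.4,0],0,0.65],
  [[-2.2,2.4,0.5],0,0.65],
  [[-2.2,2.4,1],0,0.65],
  [[-2.2,2.4,1],0,0.65],
  [[-2.2,2.4,1],0,0.65],
  [[-2.2,2.4,1],0,0.65],
  [[-2.2,2.4,1],0,0.65],
  [[-2.2,2.4,1],0,0.65],
  [[-1.6,1.7,1.4],0,0.65],
  [[0,0,0],0,0.65],
  [[0,0,0],0,0.65],
])

```text
clock: 38.42
eef_pos: [511.5, -362.7, 109.0]
eef_rot: [-3.14, 0.0, 0.635]
wrist_force: [0.5, -0.1, -0.9]
finger_gap: 60.9
```

```bash
python3 -c "
from tins import *
tins()
go(509.8,-362.4,28,36)"
```

```text
top ztop 530.0 c 352.4 -192.7 size 126 44 long axis deg 89.1
top ztop 53.0 c 515.0 -268.1 size 45 44 long axis deg 4.8
scene ztop 518.0 c 361.4 -207.1 size 63 148 long axis deg -89.9
scene ztop 186.0 c 654.0 -93.7 size 10 5 long axis deg 10.5
scene ztop 52.0 c 516.1 -269.3 size 43 45 long axis deg -48.8
scene ztop 23.0 c 663.0 -475.8 size 8 84 long axis deg -0.1
t 38.52 pos [ 512.5 -361.5  110.4] rot [ 1.7998e+02 -1.0000e-02  3.6340e+01] F [0.9 0.4 0.4] gap 60.6 j6 0.26
turn first 0.34 deg; then cm x,y,z: [-0.28 -0.08  8.24]
```

Emit:
carry_out([
  [[-0.28,-0.08,1.2],0.3,0.65],
  [[0,0,2],0,0.65],
  [[0,0,2],0,0.65],
  [[0,0,1.8],0,0.65],
  [[0,0,0.8],0,0.65],
  [[0,0,0.4],0,0.65],
  [[0,0,0],0,0.5],
  [[0,0,0],0,0.4],
  [[0,0,0],0,0.3],
  [[0,0,0],0,0.3],
  [[0,0,0],0,0.2],
  [[0,0,0],0,0.2],
  [[0,0,0],0,0.2],
  [[0,0,0],0,0.2],
  [[0,0,0],0,0.2],
], grip_force=25)

```text
clock: 39.77
eef_pos: [509.8, -363.3, 28.9]
eef_rot: [3.14, -0.0, 0.625]
wrist_force: [-1.2, 1.5, 6.8]
finger_gap: 35.9
```

Emit:
carry_out([
  [[0,0,-0.5],0,0.2],
  [[0,0,-1.5],0,0.2],
  [[0,0,-2.5],0,0.2],
  [[0,0,-3],0,0.2],
  [[0,0,-3],0,0.2],
  [[0,0,-2],0,0.2],
  [[0,0,0],5,0.2],
  [[0,0,0],7,0.2],
  [[0,0,0],7,0.2],
  [[0,0,0],7,0.2],
  [[0,0,0],7,0.2],
  [[0,0,0],5.6,0.2],
  [[0,0,0],0,0.2],
])

```text
clock: 40.85
eef_pos: [509.3, -363.0, 153.1]
eef_rot: [-3.142, 0.0, -0.054]
wrist_force: [-0.9, 0.9, -0.9]
finger_gap: 35.7
```

```bash
python3 -c "
from h import *
go(561.5,35.5,153,-2.8)"
```

```text
t 40.85 pos [ 509.3 -363.   153.1] rot [-1.80e+02  1.00e-02 -3.07e+00] F [-0.9  0.9 -0.9] gap 35.7 j6 0.95
turn first -0.27 deg; then cm x,y,z: [ 3.260e+00 -4.006e+01  1.000e-02]
```

Emit:
carry_out([
  [[0.1,-1.3,0],-0.2,0.2],
  [[0.2,-2.1,0],0,0.2],
  [[0.2,-2.6,0],0,0.2],
  [[0.2,-2.6,0],0,0.2],
  [[0.2,-2.6,0],0,0.2],
  [[0.2,-2.6,0],0,0.2],
  [[0.2,-2.6,0],0,0.2],
  [[0.2,-2.6,0],0,0.2],
  [[0.2,-2.6,0],0,0.2],
  [[0.2,-2.6,0],0,0.2],
  [[0.2,-2.6,0],0,0.2],
  [[0.2,-2.6,0],0,0.2],
  [[0.2,-2.6,0],0,0.2],
  [[0.2,-2.6,0],0,0.2],
  [[0.2,-2.6,0],0,0.2],
  [[0.2,-1.75,0],0,0.2],
  [[0.1,-1.1,0],0,0.2],
  [[0,0,0],0,0.2],
  [[0,0,0],0,0.2],
])

```text
clock: 42.43
eef_pos: [559.4, 35.7, 152.9]
eef_rot: [3.141, 0.0, -0.043]
wrist_force: [-0.6, -0.7, -0.9]
finger_gap: 35.6
```

```bash
python3 -c "
from h import *
go(561.5,35.5,37,-2.8)"
```

```text
t 42.43 pos [559.4  35.7 152.9] rot [179.99   0.    -2.46] F [-0.6 -0.7 -0.9] gap 35.6 j6 1.61
turn first 0.34 deg; then cm x,y,z: [2.100e-01 1.000e-02 1.159e+01]
```

Clear of tin A, which sits about 68 mm away. Lowering.

Emit:
carry_out([
  [[0.1,0,1],0.3,0.2],
  [[0,0,2],0,0.2],
  [[0,0,2],0,0.2],
  [[0,0,2],0,0.2],
  [[0,0,2],0,0.2],
  [[0,0,1.3],0,0.2],
  [[0,0,0.8],0,0.2],
  [[0,0,0.3],0,0.2],
  [[0,0,0.1],0,0.2],
  [[0,0,0.1],0,0.2],
  [[0,0,0.1],0,0.2],
  [[0,0,0],0,0.2],
  [[0,0,0],0,0.2],
])

```text
clock: 43.52
eef_pos: [560.9, 35.5, 36.4]
eef_rot: [-3.142, -0.001, -0.051]
wrist_force: [-0.3, 0.6, -1.6]
finger_gap: 35.8
```

Emit:
carry_out([
  [[0,0,0.06],0,0.2],
  [[0,0,0],0,0.2],
  [[0,0,0],0,0.2],
])

```text
clock: 43.77
eef_pos: [560.7, 35.6, 35.4]
eef_rot: [3.142, -0.0, -0.05]
wrist_force: [-0.1, -0.6, -0.6]
finger_gap: 36.3
```

Emit:
carry_out([
  [[0,0,0.06],0,0.2],
  [[0,0,0],0,0.2],
  [[0,0,0],0,0.3],
  [[0,0,0],0,0.4],
  [[0,0,0],0,0.55],
  [[0,0,0],0,0.55],
  [[0,0,0],0,0.55],
  [[0,0,-0.5],0,0.55],
  [[0,0,-2],0,0.55],
  [[0,0,-3],0,0.55],
  [[0,0,-3],0,0.55],
  [[0,0,-3],0,0.55],
  [[0,0,-3],0,0.55],
  [[0,0,-1],-7.2,0.65],
  [[0,0,0],-7.2,0.65],
  [[0,0,0],-7.2,0.65],
  [[0,0,0],-7.2,0.65],
  [[0,0,0],-7.2,0.65],
  [[0,0,0],-7.2,0.65],
  [[0,0,0],-7.2,0.65],
])

```text
clock: 45.43
eef_pos: [560.6, 35.5, 190.1]
eef_rot: [3.141, -0.0, 0.831]
wrist_force: [-0.1, 0.2, 0.1]
finger_gap: 61.1
```

```bash
python3 -c "
from tins import *
tins()
go(411.2,-361.2,110,55)
snap('scene','s16',(150,90,400,277))"
```

```text
top ztop 24.0 c 657.0 -473.9 size 12 89 long axis deg -0.1
top ztop 53.0 c 516.6 -268.0 size 44 44 long axis deg 66.6
top ztop 35.0 c 410.9 -360.9 size 48 37 long axis deg 53.8
top ztop 58.0 c 404.2 -258.4 size 41 41 long axis deg -89.5
scene ztop 186.0 c 654.1 -92.9 size 6 10 long axis deg -4.8
scene ztop 57.0 c 404.8 -261.3 size 38 40 long axis deg -48.8
scene ztop 53.0 c 516.1 -269.1 size 44 44 long axis deg -85.8
scene ztop 35.0 c 411.1 -362.3 size 47 38 long axis deg 56.2
scene ztop 22.0 c 660.6 -475.6 size 81 9 long axis deg 0.0
t 45.53 pos [560.6  35.5 190.1] rot [ 1.7999e+02 -1.0000e-02  4.7380e+01] F [ 0.4 -0.9 -0.9] gap 61.1 j6 0.74
turn first -7.62 deg; then cm x,y,z: [-41.07  10.52   8.01]
```

View pics/s16.png

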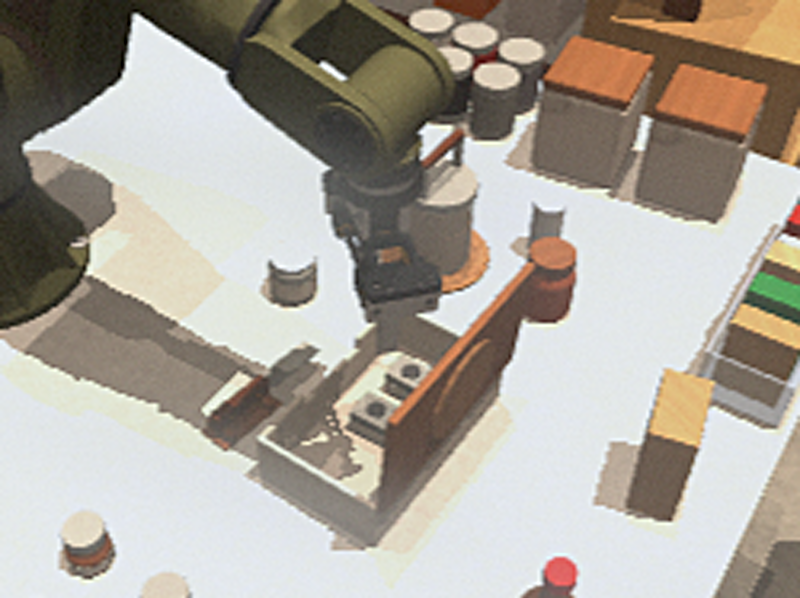

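Both tins stand in the box, at (412,372) and (377,408). Next is tin C, unmoved at (411,-361.5) with its long axis at 55°.

Emit:
carry_out([
  [[0,0,0],-3.6,0.65],
  [[0,0,0],-4.0,0.65],
  [[-1.6,0.4,0],0,0.65],
  [[-2.5,0.64,0],0,0.65],
  [[-2.8,0.72,0],0,0.65],
  [[-2.8,0.72,0],0,0.65],
  [[-2.8,0.72,0],0,0.65],
  [[-2.8,0.72,0],0,0.65],
  [[-2.8,0.72,0],0,0.65],
  [[-2.8,0.72,0.5],0,0.65],
  [[-2.8,0.72,1],0,0.65],
  [[-2.8,0.72,1],0,0.65],
  [[-2.8,0.72,1],0,0.65],
  [[-2.8,0.72,1],0,0.65],
  [[-2.8,0.72,1],0,0.65],
  [[-2.8,0.72,1],0,0.65],
  [[-2.2,0.56,1],0,0.65],
  [[-1.2,0.3,0.5],0,0.65],
  [[0,0,0],0,0.65],
  [[0,0,0],0,0.65],
])

```text
clock: 47.25
eef_pos: [410.2, -360.9, 109.8]
eef_rot: [-3.141, -0.0, 0.954]
wrist_force: [-0.2, -0.6, 0.3]
finger_gap: 61.1
```

```bash
python3 -c "
from tins import *
tins()
go(411.1,-361.6,28,55)"
```

```text
top ztop 24.0 c 659.4 -473.6 size 12 94 long axis deg -0.9
top ztop 53.0 c 515.9 -267.1 size 42 44 long axis deg -88.8
top ztop 486.0 c 345.7 -239.6 size 29 114 long axis deg -89.2
top ztop 58.0 c 404.2 -258.9 size 40 41 long axis deg -45.3
scene ztop 475.0 c 350.0 -252.1 size 42 128 long axis deg -88.8
scene ztop 184.0 c 654.2 -93.7 size 10 6 long axis deg 11.1
scene ztop 58.0 c 404.8 -261.1 size 38 44 long axis deg -46.6
scene ztop 52.0 c 516.2 -269.3 size 43 46 long axis deg -49.5
scene ztop 23.0 c 662.8 -475.7 size 8 85 long axis deg -0.9
t 47.35 pos [ 410.8 -360.3  110.4] rot [179.96  -0.    54.82] F [0.2 0.7 1.3] gap 61.0 j6 -0.17
turn first -0.18 deg; then cm x,y,z: [-0.08  0.1   8.24]
```

Emit:
carry_out([
  [[-0.08,0.1,1.2],0,0.65],
  [[0,0,2],0,0.65],
  [[0,0,2],0,0.65],
  [[0,0,1.8],0,0.65],
  [[0,0,0.8],0,0.65],
  [[0,0,0.4],0,0.65],
  [[0,0,0],0,0.5],
  [[0,0,0],0,0.4],
  [[0,0,0],0,0.3],
  [[0,0,0],0,0.3],
  [[0,0,0],0,0.2],
  [[0,0,0],0,0.2],
  [[0,0,0],0,0.2],
  [[0,0,0],0,0.2],
  [[0,0,0],0,0.2],
], grip_force=25)

```text
clock: 48.6
eef_pos: [410.8, -362.7, 28.6]
eef_rot: [3.14, 0.0, 0.957]
wrist_force: [-0.1, 1.3, 5.8]
finger_gap: 35.5
```

Emit:
carry_out([
  [[0,0,-0.5],0,0.2],
  [[0,0,-1.5],0,0.2],
  [[0,0,-2.5],0,0.2],
  [[0,0,-3],0,0.2],
  [[0,0,-3],0,0.2],
  [[0,0,-2],0,0.2],
  [[0,0,0],5,0.2],
  [[0,0,0],7,0.2],
  [[0,0,0],7,0.2],
  [[0,0,0],7,0.2],
  [[0,0,0],7,0.2],
  [[0,0,0],7,0.2],
  [[0,0,0],7,0.2],
  [[0,0,0],7,0.2],
  [[0,0,0],3.8,0.2],
  [[0,0,0],0,0.2],
])

```text
clock: 49.93
eef_pos: [410.3, -362.3, 152.9]
eef_rot: [-3.142, 0.0, -0.055]
wrist_force: [0.7, 0.2, -0.7]
finger_gap: 35.6
```

```bash
python3 -c "
from h import *
go(558.2,-32.4,153,-2.8)"
```

```text
t 49.93 pos [ 410.3 -362.3  152.9] rot [-1.80e+02  1.00e-02 -3.15e+00] F [ 0.7  0.2 -0.7] gap 35.6 j6 0.84
turn first -0.35 deg; then cm x,y,z: [ 1.316e+01 -3.367e+01 -1.000e-02]
```

Emit:
carry_out([
  [[0.4,-1.1,0],-0.3,0.2],
  [[0.7,-1.8,0],0,0.2],
  [[0.9,-2.3,0],0,0.2],
  [[0.9,-2.3,0],0,0.2],
  [[0.9,-2.3,0],0,0.2],
  [[0.9,-2.3,0],0,0.2],
  [[0.9,-2.3,0],0,0.2],
  [[0.9,-2.3,0],0,0.2],
  [[0.9,-2.3,0],0,0.2],
  [[0.9,-2.3,0],0,0.2],
  [[0.9,-2.3,0],0,0.2],
  [[0.9,-2.3,0],0,0.2],
  [[0.9,-2.3,0],0,0.2],
  [[0.9,-2.3,0],0,0.2],
  [[0.7,-2.0,0],0,0.2],
  [[0.5,-1.2,0],0,0.2],
  [[0,0,0],0,0.2],
  [[0,0,0],0,0.2],
])

```text
clock: 51.43
eef_pos: [556.9, -31.4, 152.6]
eef_rot: [3.142, 0.0, -0.044]
wrist_force: [0.7, -0.7, -0.4]
finger_gap: 35.8
```

```bash
python3 -c "
from h import *
go(558.2,-32.4,36.5,-2.8)"
```

```text
t 51.43 pos [556.9 -31.4 152.6] rot [ 1.7999e+02  2.0000e-02 -2.5200e+00] F [ 0.7 -0.7 -0.4] gap 35.8 j6 1.49
turn first 0.28 deg; then cm x,y,z: [ 0.14  0.09 11.61]
```

Emit:
carry_out([
  [[0.1,0.09,1],0.3,0.2],
  [[0,0,2],0,0.2],
  [[0,0,2],0,0.2],
  [[0,0,2],0,0.2],
  [[0,0,2],0,0.2],
  [[0,0,1.3],0,0.2],
  [[0,0,0.8],0,0.2],
  [[0,0,0.3],0,0.2],
  [[0,0,0.1],0,0.2],
  [[0,0,0.1],0,0.2],
  [[0,0,0.1],0,0.2],
  [[0,0,0],0,0.2],
  [[0,0,0],0,0.2],
])

```text
clock: 52.52
eef_pos: [558.2, -32.8, 36.2]
eef_rot: [3.142, -0.001, -0.052]
wrist_force: [-0.5, 0.5, -0.9]
finger_gap: 35.8
```

Emit:
carry_out([
  [[0,0,0.06],0,0.2],
  [[0,0,0.05],0,0.2],
  [[0,0,0],0,0.2],
  [[0,0,0],0,0.2],
])

```text
clock: 52.85
eef_pos: [558.0, -32.8, 34.7]
eef_rot: [-3.142, -0.0, -0.052]
wrist_force: [-0.5, -1.0, -1.3]
finger_gap: 35.8
```

Emit:
carry_out([
  [[0,0,0.05],0,0.2],
  [[0,0,0],0,0.2],
  [[0,0,0],0,0.3],
  [[0,0,0],0,0.4],
  [[0,0,0],0,0.55],
  [[0,0,0],0,0.55],
  [[0,0,0],0,0.55],
  [[0,0,-0.5],0,0.55],
  [[0,0,-2],0,0.55],
  [[0,0,-3],0,0.55],
  [[0,0,-3],0,0.55],
  [[0,0,-3],0,0.55],
  [[0,0,-3],0,0.4],
  [[0,0,-3],0,0.2],
  [[0,0,-3],0,0],
  [[0,0,-2],0,0],
  [[0,-1,0],0,0],
  [[0,-2,0],0,0],
  [[0,-2,0],0,0],
  [[0,-1.8,0],0,0],
])

```text
clock: 54.52
eef_pos: [561.2, 36.3, 258.8]
eef_rot: [-3.141, 0.001, -0.052]
wrist_force: [-0.4, -0.1, 0.1]
finger_gap: 2.3
```

```bash
python3 - <<'E'
from h import *
go(695,35,262,-2.8)
lidangle('s17',True)
p,d=snap('top','t17',(150,80,400,267))
E
```

```text
t 54.52 pos [561.2  36.3 258.8] rot [-1.7999e+02  3.0000e-02 -2.9800e+00] F [-0.4 -0.1  0.1] gap 2.3 j6 1.62
turn first -0.18 deg; then cm x,y,z: [13.37 -0.53 -0.32]
lid pts 234 angle deg 89.3 [664. 205.] top z 222.0
```

View pics/s17.png

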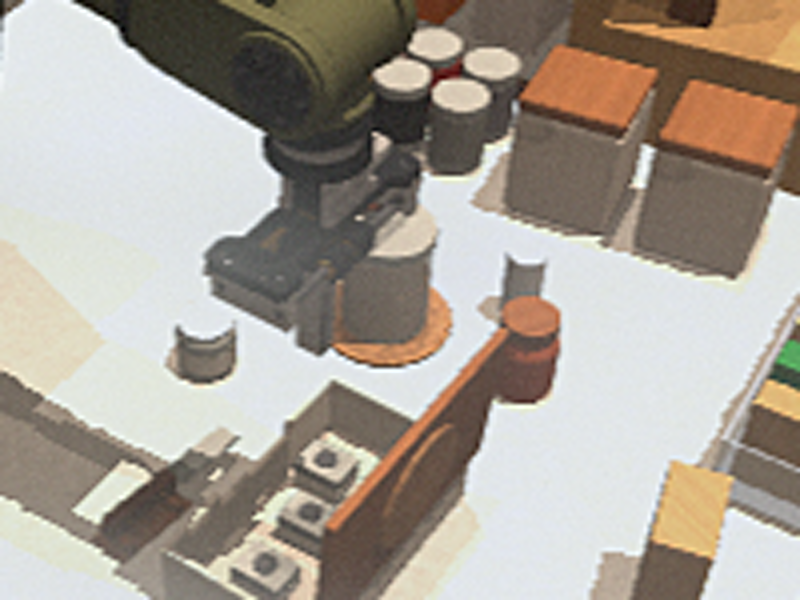

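View pics/t17.png

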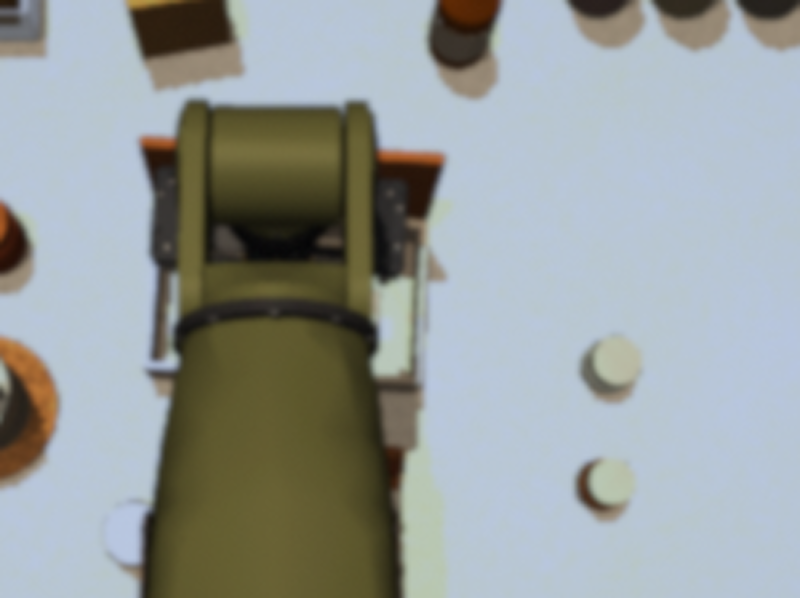

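Three tins stand upright in the box, and the table to the right shows only the two jars. Now over the lid to swing it shut from behind.

Emit:
carry_out([
  [[0,0,-0.5],0,0],
  [[0.5,0,-0.7],0,0],
  [[1.5,0,0],0,0],
  [[2,0,0],0,0],
  [[2,0,0],0,0],
  [[2,0,0],0,0],
  [[2,0,0],0,0],
  [[2,0,0],0,0],
  [[1.4,0,0],0,0],
  [[0,0,0],0,0],
  [[0,0,0],0,0],
])

```text
clock: 55.53
eef_pos: [695.3, 27.2, 270.4]
eef_rot: [3.141, 0.001, -0.053]
wrist_force: [-1.9, 0.4, -0.5]
finger_gap: 0.5
```

Emit:
carry_out([
  [[0,0,1],0,0],
  [[0,0,2],0,0],
  [[0,0,2],0,0],
  [[0,0,1.2],0,0],
  [[0,0,0.6],0,0],
  [[0,0,0],0,0],
  [[0,0,0],0,0],
])

```text
clock: 56.12
eef_pos: [695.4, 28.1, 204.0]
eef_rot: [-3.142, -0.001, -0.052]
wrist_force: [-0.8, -0.5, 1.2]
finger_gap: 0.4
```

```bash
python3 - <<'E'
from h import *
go(668,28,202,-2.8)
lidangle('s18',True)
E
```

```text
t 56.12 pos [695.4  28.1 204. ] rot [-1.80e+02 -5.00e-02 -2.97e+00] F [-0.8 -0.5  1.2] gap 0.4 j6 1.61
turn first -0.17 deg; then cm x,y,z: [-2.73  0.15  0.2 ]
lid pts 68 angle deg 83.8 [660. 213.] top z 222.0
```

View pics/s18.png

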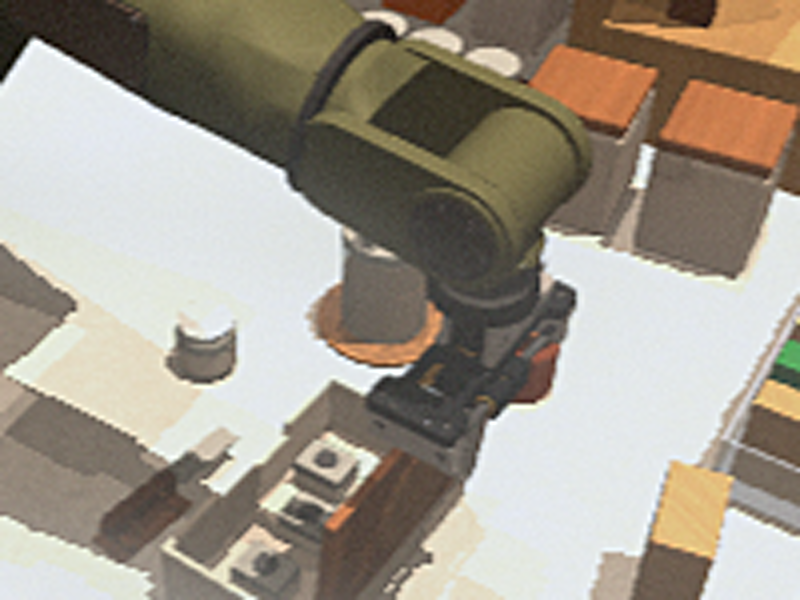

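Emit:
carry_out([
  [[-0.8,0,0],0,0],
  [[-0.9,0,0],0,0],
  [[-0.7,0,0.1],0,0],
  [[-0.5,0,0],0,0],
  [[-0.9,0,0],0,0],
  [[-0.9,0,0],0,0],
  [[-0.95,0,0.12],0,0],
  [[-0.95,0,0.13],0,0],
  [[-0.92,0,0.3],0,0],
  [[-0.92,0,0.3],0,0],
  [[-0.85,0,0.45],0,0],
  [[-0.85,0,0.45],0,0],
  [[-0.77,0,0.6],0,0],
  [[-0.77,0,0.6],0,0],
  [[0,0,0],0,0],
], grip_force=30)

```text
clock: 57.42
eef_pos: [577.9, 34.3, 172.6]
eef_rot: [3.142, 0.0, -0.052]
wrist_force: [-0.1, -0.3, -0.3]
finger_gap: 0.4
```

```bash
python3 - <<'E'
from h import *
go(578.7,33,173.4,-2.8)
lidangle('s19')
E
```

```text
t 57.42 pos [577.9  34.3 172.6] rot [ 1.80e+02  2.00e-02 -2.96e+00] F [-0.1 -0.3 -0.3] gap 0.4 j6 1.62
turn first -0.16 deg; then cm x,y,z: [ 0.09  0.12 -0.08]
lid pts 2030 angle deg 37.8 [600. 121.] top z 168.0
```

View pics/s19.png

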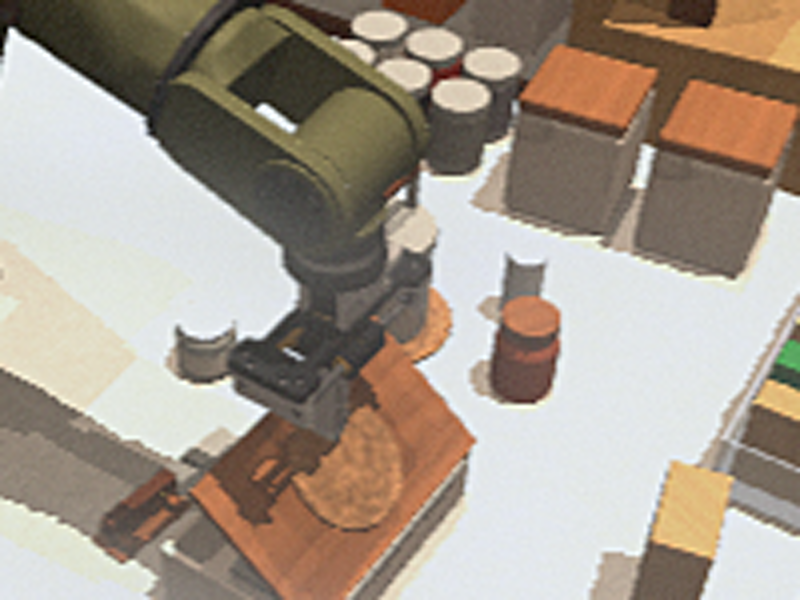

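Emit:
carry_out([
  [[-0.43,0,0.45],0,0],
  [[-0.43,0,0.47],0,0],
  [[-0.43,0,0.5],0,0],
  [[-0.34,0,0.54],0,0],
  [[-0.34,0,0.54],0,0],
  [[-0.34,0,0.55],0,0],
  [[-0.25,0,0.6],0,0],
  [[-0.25,0,0.6],0,0],
  [[-0.23,0,0.6],0,0],
  [[-0.13,0,0.6],0,0],
  [[-0.13,0,0.5],0,0],
  [[-0.1,0,0.3],0,0],
  [[0,0,0.1],0,0],
  [[0,0,0],0,0],
  [[0,0,0],0,0],
])

```text
clock: 58.72
eef_pos: [544.8, 35.9, 109.2]
eef_rot: [3.142, -0.0, -0.052]
wrist_force: [0.2, -0.6, 0.2]
finger_gap: 0.6
```

Expected shut at about TCP z 106, so I'll creep down watching the force.

Emit:
carry_out([
  [[0,0,0.1],0,0],
  [[0,0,0.1],0,0],
  [[0,0,0.1],0,0],
  [[0,0,0],0,0],
  [[0,0,0],0,0],
])

```text
clock: 59.13
eef_pos: [544.8, 36.0, 106.3]
eef_rot: [-3.142, -0.0, -0.052]
wrist_force: [-1.4, -0.4, 3.5]
finger_gap: 0.3
```

Emit:
carry_out([
  [[0,0,0.05],0,0],
  [[0,0,0.05],0,0],
  [[0,0,0],0,0],
  [[0,0,0],0,0],
])

```text
clock: 59.47
eef_pos: [544.8, 36.0, 106.1]
eef_rot: [3.142, -0.001, -0.052]
wrist_force: [-5.9, -0.0, 12.7]
finger_gap: 0.5
```

Emit:
carry_out([
  [[0,0,-0.3],0,0],
  [[0,0,-1],0,0],
  [[0,0,-2.5],0,0.1],
  [[0,0,-2.5],0,0.3],
  [[0,0,-2.5],0,0.5],
  [[-2,3,-1],0,0.5],
  [[-2,3,0],0,0.5],
  [[-2,3,0],0,0.5],
  [[-2,3,0],0,0.5],
  [[-2,3,0],0,0.5],
  [[-2,3,0],0,0.5],
  [[-2,3,0],0,0.5],
  [[0,0,0],0,0.5],
])

```text
clock: 60.55
eef_pos: [391.5, -169.9, 203.8]
eef_rot: [3.141, -0.0, -0.056]
wrist_force: [-0.5, 0.9, 0.3]
finger_gap: 47.1
```

```bash
python3 - <<'E'
from h import *
p,d=snap('scene','s20',(150,90,400,277)); P=cloud('scene',d); z=P[...,2]
hsv=cv2.cvtColor(p,cv2.COLOR_RGB2HSV)
m=(d>0)&(P[...,0]>490)&(P[...,0]<655)&(P[...,1]>-90)&(P[...,1]<160)&(hsv[...,0]<25)&(hsv[...,1]>90)&(abs(z-80)<15)
q=P[m]; a=np.radians(-2.8); xb=(q[:,:2]-[572,35.2])@[np.cos(a),np.sin(a)]
for lo in range(-75,75,25):
    k=(xb>=lo)&(xb<lo+25); print(lo,k.sum(),np.median(q[k,2]).round(1))
p,d=snap('top','t20',(150,80,400,267)); P=cloud('top',d)
z=P[...,2]
s=(P[...,0]>385)&(P[...,0]<470)&(P[...,1]>-100)&(P[...,1]<110)&(d>0)
hsv=cv2.cvtColor(p,cv2.COLOR_RGB2HSV)
v,u=np.mgrid[:384,:512]; Q=onplane('top',u.ravel(),v.ravel(),38).reshape(384,512,3)
h=s&(z>32)&(z<46)&(hsv[...,1]>90); b=Q[h][:,:2].astype(np.float32); print("handle",h.sum(),cv2.minAreaRect(b) if h.sum()>5 else 0)
go(425.3,-18.2,140,80.3)
E
```

```text
-75 353 80.9
-50 397 81.9
-25 410 82.3
0 416 82.5
25 433 81.8
50 447 80.8
handle 144 ((423.065185546875, -30.533275604248047), (77.31380462646484, 15.923215866088867), 80.34135437011719)
t 60.65 pos [ 393.8 -167.2  203.8] rot [ 1.7998e+02 -6.0000e-02 -3.1100e+00] F [-0.1  1.5 -0.5] gap 46.8 j6 1.14
turn first -83.41 deg; then cm x,y,z: [15.22  0.59  6.38]
```

View pics/s20.png

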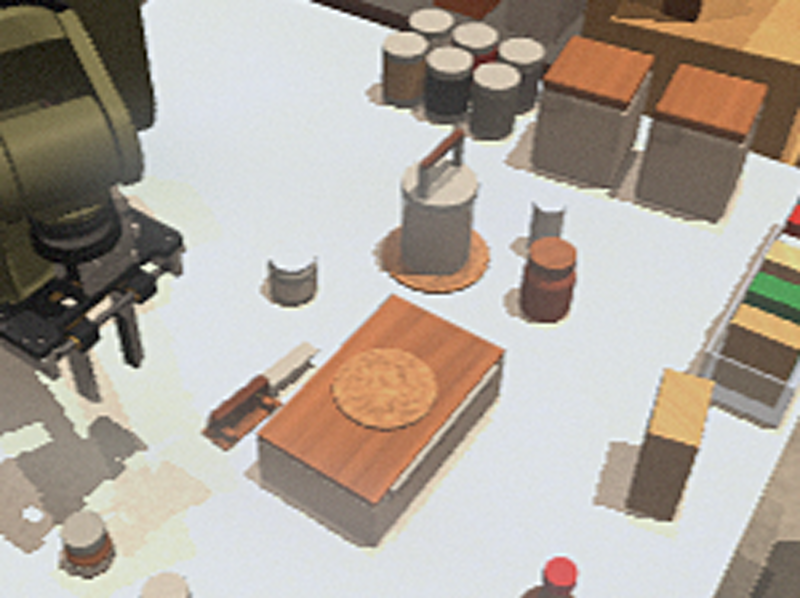

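View pics/t20.png

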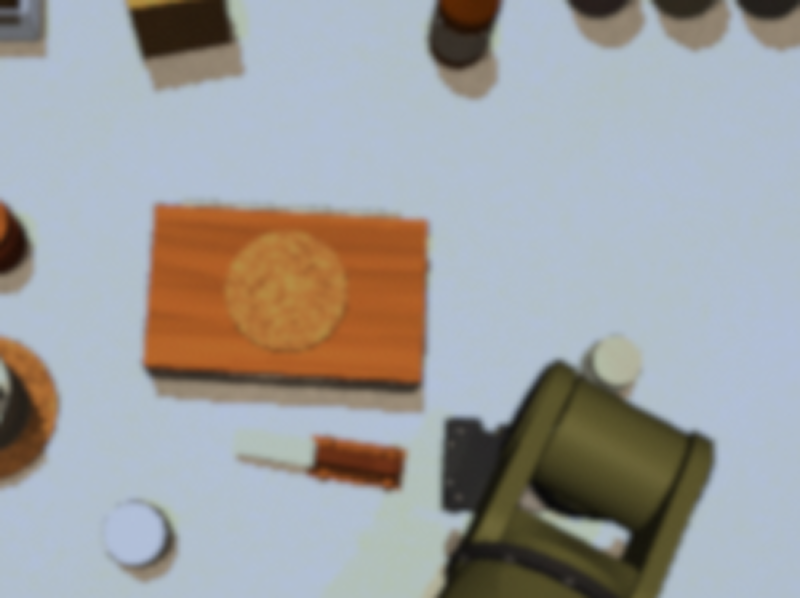

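The lid is shut and level (z about 81 front and back), and everything else is in place. The spreader went back on its rest before the lid was shut. With plenty of time left, I'll lift it and lay it back once more, so its return comes last as asked.

Emit:
carry_out([
  [[0,0,0],-7,0.5],
  [[0,0,0],-7,0.5],
  [[0,0,0],-7,0.5],
  [[0,0,0],-7,0.5],
  [[0,0,0],-7,0.5],
  [[0,0,0],-7,0.5],
  [[0,0,0],-7,0.5],
  [[0,0,0],-7,0.5],
  [[0,0,0],-7,0.5],
  [[0,0,0],-7,0.5],
  [[0,0,0],-7,0.5],
  [[0,0,0],-6.4,0.5],
  [[1.5,0.06,0.8],0,0.5],
  [[2.7,0.1,1.2],0,0.5],
  [[3,0.12,1.4],0,0.5],
  [[3,0.12,1.4],0,0.5],
  [[3,0.12,1.2],0,0.5],
  [[2,0.07,0.4],0,0.5],
  [[0,0,0],0,0.5],
  [[0,0,0],0,0.5],
])

```text
clock: 62.32
eef_pos: [425.4, -16.0, 139.1]
eef_rot: [-3.141, -0.0, 1.407]
wrist_force: [-0.6, -0.5, 0.5]
finger_gap: 46.9
```

```bash
python3 -c "
from h import *
go(425.3,-18.2,32.5,80.3)"
```

```text
t 62.32 pos [425.4 -16.  139.1] rot [-179.97   -0.     80.64] F [-0.6 -0.5  0.5] gap 46.9 j6 0.04
turn first 0.34 deg; then cm x,y,z: [-0.22  0.02 10.66]
```

Emit:
carry_out([
  [[-0.22,0,1.5],0.3,0.5],
  [[0,0,2],0,0.5],
  [[0,0,2],0,0.5],
  [[0,0,2],0,0.5],
  [[0,0,1.5],0,0.5],
  [[0,0,1],0,0.5],
  [[0,0,0.5],0,0.5],
  [[0,0,0.15],0,0.5],
  [[0,0,0],0,0.4],
  [[0,0,0],0,0.3],
  [[0,0,0],0,0],
  [[0,0,0],0,0],
  [[0,0,0],0,0],
  [[0,0,0],0,0],
  [[0,0,0],0,0],
  [[0,0,0],0,0],
], grip_force=40)

```text
clock: 63.65
eef_pos: [425.0, -19.8, 33.0]
eef_rot: [3.141, -0.0, 1.399]
wrist_force: [-1.5, -0.4, 5.1]
finger_gap: 15.3
```

Emit:
carry_out([
  [[0,0,-0.3],0,0],
  [[0,0,-0.7],0,0],
  [[0,0,-1.5],0,0],
  [[0,0,-1.5],0,0],
  [[0,0,-1],0,0],
  [[0,0,0],0,0],
  [[0,0,0],0,0],
  [[0,0,1],0,0],
  [[0,0,1.5],0,0],
  [[0,0,1.3],0,0],
  [[0,0,0.6],0,0],
  [[0,0,0.3],0,0],
  [[0,0,0.1],0,0],
  [[0,0,0],0,0],
  [[0,0,0],0,0],
])

```text
clock: 64.9
eef_pos: [425.0, -19.8, 35.1]
eef_rot: [3.141, -0.0, 1.399]
wrist_force: [-0.0, -0.6, -0.9]
finger_gap: 15.8
```

Emit:
carry_out([
  [[0,0,0.1],0,0],
  [[0,0,0.07],0,0],
  [[0,0,0.04],0,0],
  [[0,0,0],0,0],
  [[0,0,0],0,0],
])

```text
clock: 65.32
eef_pos: [424.9, -19.8, 33.0]
eef_rot: [3.141, -0.0, 1.399]
wrist_force: [-1.8, 0.3, 6.1]
finger_gap: 15.8
```

Emit:
carry_out([
  [[0,0,0],0,0.2],
  [[0,0,0],0,0.3],
  [[0,0,0],0,0.5],
  [[0,0,0],0,0.5],
  [[0,0,0],0,0.5],
  [[0,0,0],0,0.5],
  [[0,0,-0.5],0,0.5],
  [[0,0,-2],0,0.5],
  [[0,0,-3.5],0,0.5],
  [[0,0,-3.5],0,0.5],
  [[0,0,-3],0,0.5],
  [[0,0,-3],0,0.5],
  [[0,0,-3],0,0.5],
  [[-3,0,0],0,0.6],
  [[-3,0,0],0,0.6],
  [[-3,0,0],0,0.6],
  [[-3,0,0],0,0.6],
  [[-3,0,0],0,0.6],
  [[-3,0,0],0,0.6],
  [[0,0,0],0,0.6],
])

```text
clock: 66.98
eef_pos: [393.0, -200.5, 217.8]
eef_rot: [3.141, 0.001, 1.396]
wrist_force: [0.9, -0.3, -0.8]
finger_gap: 56.3
```

```bash
python3 - <<'E'
from h import *
p,d=snap('top','t21'); P=cloud('top',d); z=P[...,2]
hsv=cv2.cvtColor(p,cv2.COLOR_RGB2HSV)
s=(P[...,0]>385)&(P[...,0]<470)&(P[...,1]>-100)&(P[...,1]<110)&(d>0)
v,u=np.mgrid[:384,:512]; Q=onplane('top',u.ravel(),v.ravel(),38).reshape(384,512,3)
h=s&(z>32)&(z<46)&(hsv[...,1]>90); b=Q[h][:,:2].astype(np.float32); print("handle",cv2.minAreaRect(b))
m=(d>0)&(abs(z-126)<6)&(P[...,0]>400)&(P[...,0]<560)&(P[...,1]>240)&(P[...,1]<390)
print("cap",cv2.minEnclosingCircle(P[m][:,:2].astype(np.float32)))
for n in('top','scene'):
    p,d=(p,d) if n=='top' else snap('scene','s21'); P=cloud(n,d); z=P[...,2]
    m=(d>0)&(P[...,0]>300)&(P[...,0]<650)&(abs(P[...,1])<450)&(z>10)
    c,l,st,ce=cv2.connectedComponentsWithStats(m.astype(np.uint8))
    for i in range(1,c):
        if st[i,4]<60: continue
        q=P[l==i]; zt=np.percentile(q[:,2],90); t=q[q[:,2]>zt-8]; r=cv2.minAreaRect(t[:,:2].astype(np.float32)); print(n,"ztop",zt.round(),np.round(r[0],1),np.round(r[1]))
print(manip.read_state()["eef_pos"],manip.read_state()["clock"])
E
```

```text
handle ((422.8588562011719, -30.74074935913086), (77.79209899902344, 15.924126625061035), 80.34140014648438)
cap ((473.1009826660156, 317.04571533203125), 46.90720748901367)
top ztop 92.0 [626.7 313.4] [47. 55.]
top ztop 85.0 [573.2  35.3] [249. 155.]
top ztop 82.0 [583.6 405. ] [38. 39.]
top ztop 176.0 [473.2 316.7] [84. 12.]
top ztop 553.0 [ 318.2 -129.2] [106.  36.]
top ztop 40.0 [428.1   6.6] [153.  22.]
top ztop 63.0 [356.  169.7] [51. 54.]
scene ztop 539.0 [ 324.7 -135.8] [121.  49.]
scene ztop 156.0 [473.4 316.3] [89. 14.]
scene ztop 91.0 [614.  351.2] [ 48. 145.]
scene ztop 62.0 [354.6 168.9] [51. 54.]
scene ztop 85.0 [573.   33.5] [251. 155.]
scene ztop 39.0 [431.    4.2] [155.  24.]
scene ztop 58.0 [ 405.3 -261.9] [41. 41.]
scene ztop 52.0 [ 516.5 -269.6] [42. 46.]
[ 393.59832546 -197.52633631  217.66472668] 67.0833
```

View pics/s21.png

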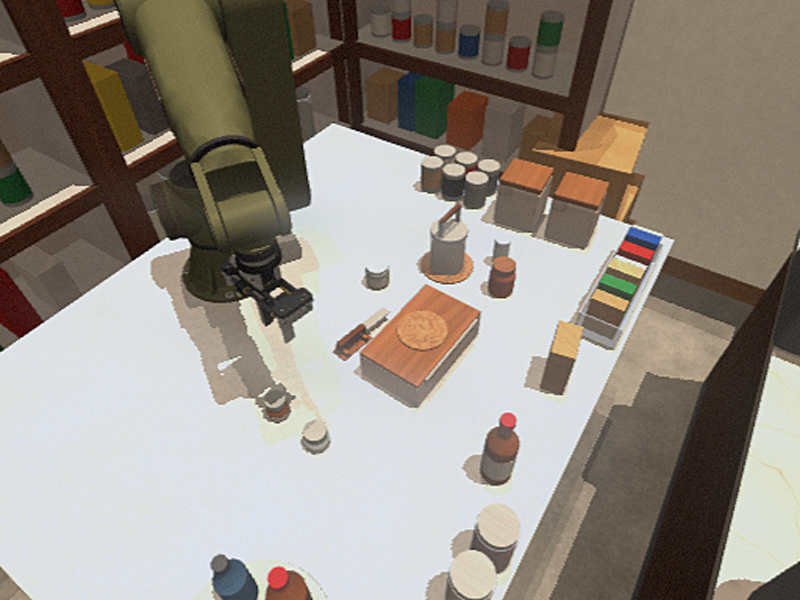

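The final view shows the canister upright on the mat at (447,250), the lid shut at (420,330) and the spreader on its rest at (362,335). The bystanders stand in place and no tins are left out.

```bash
python3 -c "
from cell import workorder
print(workorder.sign_off())"
```

```text
the job is handed in; nothing more can be done
None
```

The job is done and handed in at about 67 s of the 210 s allowed; the sign-off gave no verdict.

**What I did:** I set the canister on the mat, levered the lid up with the spreader and swung it open to about upright. I stood the three tins that were there (no fourth in view) in the box and pressed the lid shut.

**Spreader order:** I first put the spreader back on its rest while handling the tins. After shutting the lid I lifted it and laid it back once more, so its return came last.

**Last checks:**
- **Canister:** its cap centre is within about 2 mm of the mat's centre, so it stands wholly on the mat. Touching down pressed with about 10 N.
- **Lid:** it reads level at its shut height, about 81 mm front and back, after stopping against roughly 13 N.
- **Spreader:** it lies within about 1 mm of where it started, at the same angle.
- **Tins:** all three stood upright in the box before the lid was closed; I did not see inside afterwards.
- **Bystanders:** the jars, can and shaker are where they were, to within camera accuracy.

**Disagreements:** the two cameras differed by about 2 mm sideways throughout. My angle readings for the open lid scattered between about 84° and 89°, so I judged it upright partly from the pictures and the blade position. No check failed.

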